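Clear the way and tip the spare pegs into the hallway drawer

TASK

The spare pegboard pegs in the two steel cups belong in the drawer of the little chest. First move everything that stands right in front of the drawer (tin, bike light, spectacle stand, whichever are there) onto the valet tray, standing as they stand now, then pull the drawer well open, tip all the pegs from one cup after the other into it, stand both cups back upright on their cork mat and shut the drawer fully. Leave the key bowl and the carabiner with keys where they are.

Things in the scene. Friction and masses are not known exactly. Their poses are not given: they have to be found in the camera images.
- chest: small oak one-drawer chest standing on the console, 220 deep (x) x 260 wide (y) x 100 high; fixed; origin at the centre of its underside; its front looks along its own -x, towards the robot. A little potted plant and some postcards stand on top, towards the back
- chest_drawer0 (a joint): the chest's drawer: 0 = shut, grows as it slides out along the chest's -x, in m; stop at 0.15. It takes about 1 N and stays where it is left
- chest_drawer0_handle (a point): middle of the drawer's steel bar handle: a round bar 11 mm thick and about 120 mm long along the chest's y, 35 mm in front of the drawer front, held by two posts 51 mm either side of the middle; about 62 mm above the console. Axes parallel to the chest's; moves with the drawer
- drawer_floor (a point): centre of the drawer's inner floor, moves with the drawer; axes parallel to the chest's (x to the back). The inside is 175 mm (x) x 218 mm (y), its side walls rise 56 mm above this point (rim 78 mm above the console), the drawer front 66 mm. With the drawer out by d m the chest covers what lies beyond x = d - 0.093
- tray: shallow wooden valet tray, fixed, at one side of the console (left or right); outside 280 (its x) x 150 (its y) x 22 mm high, walls and floor 5 mm; origin at the centre of its underside
- mat: rectangular cork mat, 280 (its x) x 140 (its y) mm, 6 mm thick, fixed, on the other side of the console from the tray; the two cups stand on it, about 150 mm apart along its x; origin at the centre of its underside
- cup_a: one of two equal straight round steel cups, 66 mm outside diameter, 105 mm high, wall 3.5 mm, bottom 5 mm, starts upright on the cork mat with 2 to 4 pegs in it; origin at the centre of its underside, z up through the mouth; 0.13 to 0.2 kg empty
- cup_b: one of two equal straight round steel cups, 66 mm outside diameter, 105 mm high, wall 3.5 mm, bottom 5 mm, starts upright on the cork mat with 2 to 4 pegs in it; origin at the centre of its underside, z up through the mouth; 0.13 to 0.2 kg empty
- tin: closed aluminium tin, plain cylinder 62 mm across and 55 mm high, upright; origin at the centre of its underside. May be absent (None)
- light: green plastic bike light, a block lying flat: 72 mm long (its y, black lens at +y), 36 mm wide (its x), 36 mm high; origin at the centre of its underside. May be absent (None)
- stand: dark wooden spectacle stand: foot 70 x 70 x 16 mm, above it a column 26 mm (its x) x 34 mm (its y) up to 82 mm, and on top a nose-shaped roll along x, 26 mm long and 34 mm across, its top at 105 mm; origin at the centre of the foot's underside. May be absent (None)
- bowl: speckled ceramic key bowl, 140 mm across and 50 mm high, loose, to be left alone; origin at the centre of its underside
- keys: steel carabiner with two keys, lying flat, about 130 mm long (its x) and 10 mm high, loose, to be left alone; origin below the middle of the carabiner ring
- peg_a0: chunky beech pegboard peg, a block 17 x 17 x 24 mm (24 along its z), origin at its centre, 12 g; starts loose in one of the cups. May be absent (None)
- peg_a1: chunky beech pegboard peg, a block 17 x 17 x 24 mm (24 along its z), origin at its centre, 12 g; starts loose in one of the cups. May be absent (None)
- peg_a2: chunky beech pegboard peg, a block 17 x 17 x 24 mm (24 along its z), origin at its centre, 12 g; starts loose in one of the cups. May be absent (None)
- peg_a3: chunky beech pegboard peg, a block 17 x 17 x 24 mm (24 along its z), origin at its centre, 12 g; starts loose in one of the cups. May be absent (None)
- peg_b0: chunky beech pegboard peg, a block 17 x 17 x 24 mm (24 along its z), origin at its centre, 12 g; starts loose in one of the cups. May be absent (None)
- peg_b1: chunky beech pegboard peg, a block 17 x 17 x 24 mm (24 along its z), origin at its centre, 12 g; starts loose in one of the cups. May be absent (None)
- peg_b2: chunky beech pegboard peg, a block 17 x 17 x 24 mm (24 along its z), origin at its centre, 12 g; starts loose in one of the cups. May be absent (None)
- peg_b3: chunky beech pegboard peg, a block 17 x 17 x 24 mm (24 along its z), origin at its centre, 12 g; starts loose in one of the cups. May be absent (None)
There are look-alikes about, which are no part of the job. Leave any pink look-alike of the stand alone.

How it is judged:
By the outcome, as a careful person would: the job done as asked, in the order asked, and still so for the second after the job is handed in, with the robot touching nothing.
Of tin, light, stand only 2 to 3 are there at a start; the rules pass over those that are not, and their reading is None.
Of peg_a0, peg_a1, peg_a2, peg_a3 only 2 to 4 are there at a start; the rules pass over those that are not, and their reading is None.
Of peg_b0, peg_b1, peg_b2, peg_b3 only 2 to 4 are there at a start; the rules pass over those that are not, and their reading is None.
At some moment in a run one of tin, light, stand may be knocked a few centimetres aside while the robot is not near it.
It also fails if it takes over 208 s, if anything falls off the work surface, if the arm or the gripper's body presses on something with over 40 N, if the wrist force passes 120 N, or if a joint passes its speed limit or range.

ROBOT

A 7-joint arm with a two-finger parallel gripper is mounted at the origin on the work surface. World frame = base frame: x ahead of the robot, y to its left, z up, the work surface at z = 0. Lengths are in m, angles in rad, forces in N, time in s.
With the tool pointing down it reaches from about 0.425 to 0.825 m from the base axis. Payload 3.6 kg.
Tool frame: the origin (TCP) lies at the very end of the fingers, on their centre line; the grasp point (between the pads) lies 19 mm behind it (arm.hold_point_z is the distance from the TCP to the grasp point, in m); z points along the fingers, y is the line along which they close (so a half turn about z gives the same grasp; the last joint's range is limited). The gripper opens to 85 mm and grips with 20 to 120 N. Pads are 22 mm wide; open, the fingers measure 114 mm over their backs; the gripper's body (76 mm by 85 mm) begins 54 mm behind the grasp point. The pads swing forward as they close: fully open they stand 13 mm farther back than shut.
Start: joints at [-0.026, 0.615, -0.013, 1.423, 0.008, 1.103, -0.04], TCP at [0.65, 0, 0.231] pointing down, gripper open.
Joint ranges: [-3.12, 3.12], [-0.3, 2.06], [-1.34, 1.32], [0.26, 2.42], [-1.36, 4.5], [0.01, 1.98], [-2.84, 2.84]. Speed limits (rad/s): [2.79, 2.79, 3.14, 3.14, 3.14, 3.14, 3.14].

INTERFACE

Orientations are given as a 3x3 rotation matrix whose columns are the frame's x, y, z axes.
In Python, from plant import arm, eyes gives the robot as it stands.
- The arm moves only by the shell command python3 -m inch 'ROWS' [FORCE]. ROWS is a JSON object of lists of equal length, an entry for each row: "xyz": the shift along the tool's x, y, z in units of 0.04 m (1.0 is 0.04 m), a list of three; "rotation": the turn, a rotation vector about the tool's x, y, z in units of 4 degrees (1.0 is 4 degrees), a list of three; "fingers": the opening, from -1 (shut) to 1 (fully open). In form: {"xyz": [[tx, ty, tz], ...], "rotation": [[rx, ry, rz], ...], "fingers": [fingers, ...]}. A call has 1 to 5 rows; each row shifts and turns the commanded pose from where the row before left it, along the tool's axes as they then stand; what a row does not reach is not made up. A row lasts 1/8 s, in which the tool goes at most 62.5 mm and 10.7 degrees, less where a joint would pass 70% of its speed; a pose out of reach is approached as far as the arm can. A call with a number of a shift or a turn outside -1 to 1 is refused whole. A call with a gripper value outside its range is refused whole. The fingers move at their own pace and stop on an object; FORCE is the grip in N (left out, the last holds). Time passes only in rows, so rows that do not move let the fingers close. It gives the time, the measured TCP pose, the force, the opening and the grip force at its end, in the units of the state.
- arm.get_obs(): the state, without advancing time (a new reading comes with each control period).
- eyes.get_image(name): name is "scene" or "side" or "wrist"; returns a dict with "img" (480x640x3 uint8, red, green, blue), "intrinsics" (3x3 intrinsics, pixels), "rvec" (rotation vector, rad) and "tvec" (3), from world to camera coordinates, as OpenCV has them; the wrist camera has in their place "T_tool_cam" (4x4, takes a point from camera to tool coordinates, whose origin is the TCP and whose axes are the flange's). Camera axes: x right, y down, z forward; pixel columns grow to the right and rows downward; lengths in m; the calibration is good to about 2 mm. A picture is of the moment at which its call begins: read the wrist's pose just before it. There is no depth.
- arm.close_job(): hands the job in; it is judged then, once.
The state is a dict: "clock": time; "joint_pos": joint angles; "qvel": joint speeds; "joint_torque": joint torques, N m; "tool_pos": TCP position; "tcp_rot": TCP orientation; "contact_force": force on the tool from outside, world axes, zero at the start; "wrist_torque": the same for the moment, N m; "width": finger opening in m; "finger_force": force on a finger pad.
Only numpy, scipy, OpenCV 4.12 (cv2) and the standard library are available. Lean on these libraries where they do the work, as an engineer would, in place of code of your own. Each camera call takes 0.05 s, during which the arm holds its last target. There are 200 camera calls.

## Working session

There is one attempt and no reset: what is moved stays moved. The work goes in short steps, Python scripts to look and compute and a shell command to move; the robot and the scene stay as the last step left them, time stands still between calls to the robot, and variables do not carry over. Pictures are saved under pics/ and viewed, at most 14 in all, crops included, and the job is handed in when it is done.

```bash
ls; mkdir -p pics
python3 - <<'E'
from plant import arm, eyes
import cv2, numpy as np
for n in ["scene","side"]:
    d=eyes.get_image(n); cv2.imwrite(f"pics/{n}0.png",d["img"][:,:,::-1])
    R=cv2.Rodrigues(np.array(d["rvec"]))[0]; print(n,"cam at",(-R.T@np.array(d["tvec"]).ravel()).round(3), np.array(d["intrinsics"]).round(1).tolist())
o=arm.get_obs(); print({k:np.round(v,3).tolist() for k,v in o.items()}, arm.hold_point_z)
print(np.round(eyes.get_image("wrist")["T_tool_cam"],3))
E
```

```text
pics
scene cam at [0.965 0.339 0.693] [[465.2, 0.0, 326.5], [0.0, 465.2, 243.5], [0.0, 0.0, 1.0]]
side cam at [0.435 0.654 0.752] [[441.1, 0.0, 323.6], [0.0, 441.1, 235.1], [0.0, 0.0, 1.0]]
{'clock': 0.1, 'joint_pos': [-0.026, 0.616, -0.013, 1.425, 0.008, 1.103, -0.04], 'qvel': [0.001, -0.001, 0.0, -0.004, -0.0, -0.001, -0.0], 'joint_torque': [0.002, -47.039, 0.26, -17.157, 0.01, 0.006, 0.0], 'tool_pos': [0.649, 0.0, 0.23], 'tcp_rot': [[-0.0, 1.0, -0.002], [1.0, 0.0, -0.0], [-0.0, -0.002, -1.0]], 'contact_force': [-0.848, -0.439, -0.454], 'wrist_torque': [0.044, 0.006, 0.009], 'finger_force': 0.0, 'width': 0.085} 0.0187
[[-0.    -0.945 -0.327  0.085]
 [ 1.     0.    -0.     0.   ]
 [ 0.    -0.327  0.945 -0.141]
 [ 0.     0.     0.     1.   ]]
```

View pics/scene0.png

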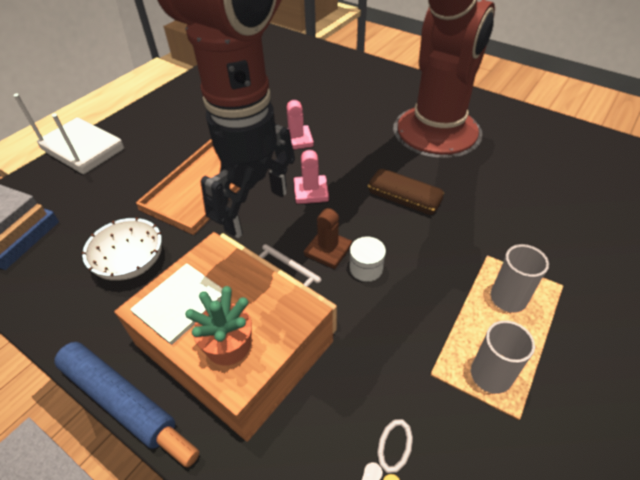

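View pics/side0.png

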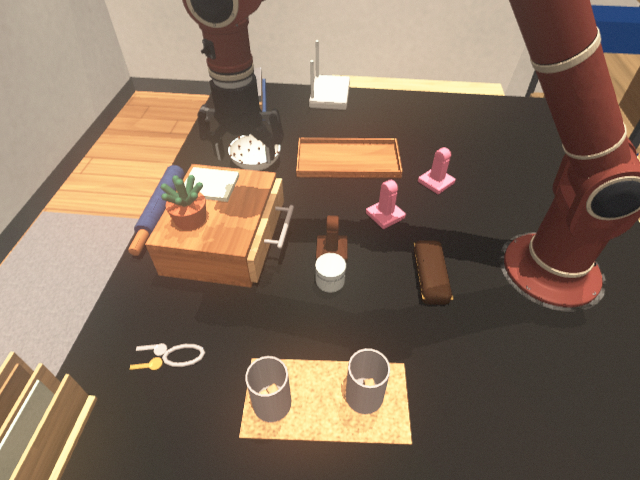

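The scene view shows the tin (368,258), the dark stand (328,237), the chest handle (263,249)-(317,280), the mat with cups at (520,278) and (503,358), and the tray top left. Pink decoys are behind, and no bike light is visible. The side view shows the same things: tin (330,272), stand (332,240), tray (299..401,139..176), cups (268,390) and (367,382).

```bash
cat > h.py <<'E'
from plant import arm, eyes
import cv2, numpy as np
def cam(n):
    """returns image, K, R, t (world->cam)"""
    if n=="wrist":
        o=arm.get_obs(); d=eyes.get_image(n); T=np.eye(4); T[:3,:3]=o["tcp_rot"]; T[:3,3]=o["tool_pos"]
        M=np.linalg.inv(T@np.array(d["T_tool_cam"])); R,t=M[:3,:3],M[:3,3]
    else:
        d=eyes.get_image(n); R=cv2.Rodrigues(np.array(d["rvec"]))[0]; t=np.array(d["tvec"]).ravel()
    return d["img"],np.array(d["intrinsics"]),R,t
def plane(c,uv,z):
    _,K,R,t=c; d=R.T@np.linalg.inv(K)@np.array([*uv,1.]); C=-R.T@t; return C+d*(z-C[2])/d[2]
def proj(c,p):
    _,K,R,t=c; q=K@(R@np.array(p)+t); return q[:2]/q[2]
def tri(cs,uvs):
    P=[c[1]@np.c_[c[2],c[3]] for c in cs]
    X=cv2.triangulatePoints(P[0],P[1],np.array(uvs[0],float),np.array(uvs[1],float)).ravel(); X=X[:3]/X[3]
    return X, [np.linalg.norm(proj(c,X)-u) for c,u in zip(cs,uvs)]
def save(img,name,box=None,s=1):
    if box: x0,y0,x1,y1=box; img=img[y0:y1,x0:x1]
    cv2.imwrite(f"pics/{name}.png",cv2.resize(img[:,:,::-1],None,fx=s,fy=s,interpolation=cv2.INTER_CUBIC))
E
python3 - <<'E'
from h import *
a,b=cam("scene"),cam("side")
for n,u,v in [("tin top",(368,249),(330,266)),("cupnear",(525,264),(368,366)),("cupfar",(507,343),(268,376)),
 ("mat1",(489,260),(406,363)),("mat2",(562,290),(410,442)),("mat3",(519,411),(243,437)),("mat4",(436,372),(248,360)),
 ("h1",(263,249),(291,207)),("h2",(317,280),(282,245)),("standtop",(328,215),(332,221)),("chest r front top",(335,318),(250,280))]:
    X,e=tri([a,b],[u,v]); print(n,X.round(3),np.round(e,1))
for n,v in [("tray",[(299,139),(399,139),(401,176),(297,175)])]:
    for p in v: print(n,plane(b,p,.022).round(3))
print("stand foot side",[plane(b,p,.016).round(3) for p in [(318,235),(347,236),(347,260),(317,259)]])
print("stand foot scene",[plane(a,p,.016).round(3) for p in [(305,246),(335,265),(350,245),(322,229)]])
save(a[0],"sc1",(230,190,430,340),4); save(b[0],"si1",(240,170,440,320),4)
E
```

```text
tin top [0.477 0.084 0.052] [1. 1.]
cupnear [0.398 0.326 0.103] [1.9 2.2]
cupfar [0.551 0.355 0.099] [0.7 0.8]
mat1 [ 0.324  0.262 -0.002] [2.9 3.4]
mat2 [ 0.32  0.4  -0.  ] [2.2 2.7]
mat3 [0.587 0.416 0.004] [1.6 1.6]
mat4 [0.606 0.288 0.016] [1.4 1.4]
h1 [ 0.584 -0.075  0.054] [0.3 0.3]
h2 [0.585 0.045 0.055] [1.2 1.1]
standtop [ 0.482 -0.001  0.097] [0.6 0.6]
chest r front top [0.632 0.121 0.044] [6.1 5.3]
tray [ 0.611 -0.391  0.022]
tray [ 0.328 -0.423  0.022]
tray [ 0.325 -0.257  0.022]
tray [ 0.594 -0.231  0.022]
stand foot side [array([ 0.516, -0.031,  0.016]), array([ 0.45 , -0.035,  0.016]), array([0.445, 0.036, 0.016]), array([0.51 , 0.041, 0.016])]
stand foot scene [array([ 0.51 , -0.037,  0.016]), array([0.516, 0.037, 0.016]), array([0.459, 0.033, 0.016]), array([ 0.455, -0.036,  0.016])]
```

View pics/sc1.png

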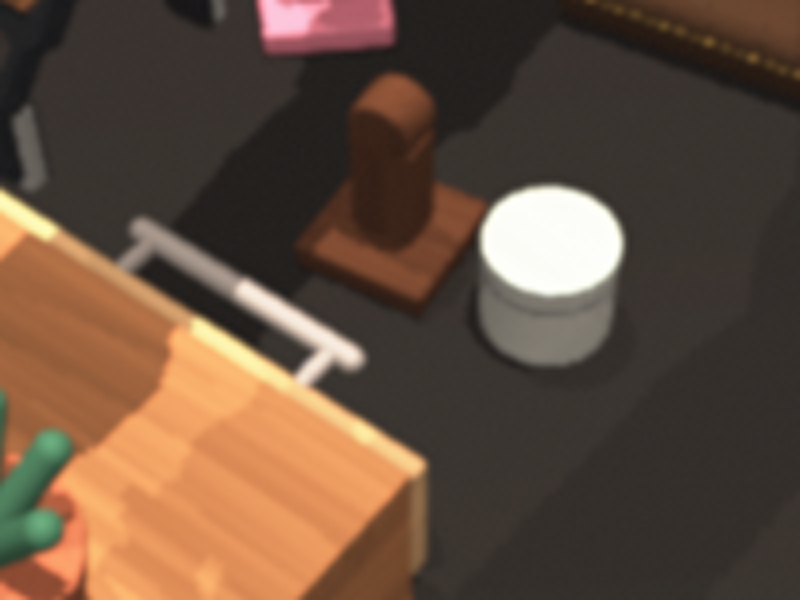

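View pics/si1.png

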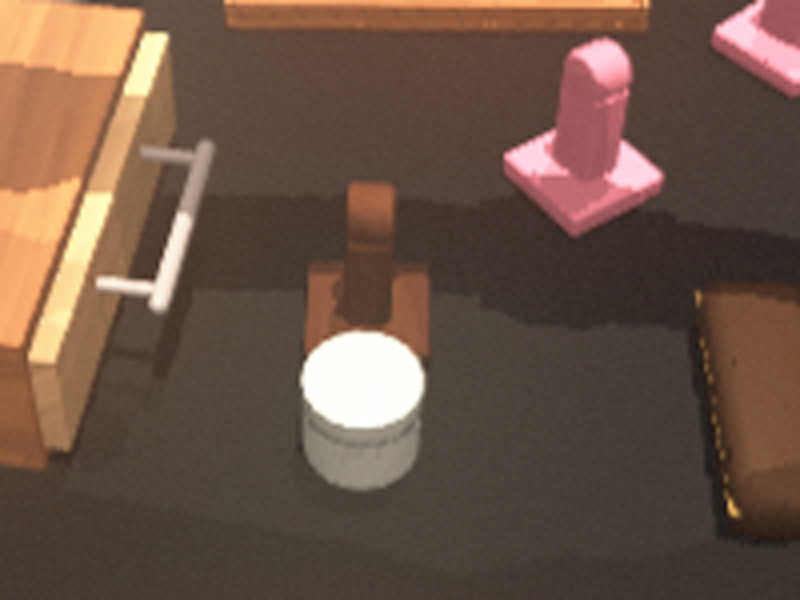

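The crops give the tin's lid centre at (368,250) in scene and (331,265) in side. The handle bar runs from (265,246) to (318,279) in scene. The stand is square to x/y, so I can grip its column along x with the wrist as it is.

```bash
cat > st.py <<'E'
from h import *
o=arm.get_obs(); print({k:np.round(o[k],3).tolist() for k in ["clock","joint_pos","tool_pos","tcp_rot","contact_force","width","finger_force"]})
E
python3 - <<'E'
from h import *
a,b=cam("scene"),cam("side")
for n,u,v in [("tin top",(367.75,250.5),(330.75,265.5)),("h1",(265,246.3),(291.5,207)),("h2",(318.3,278.8),(279.5,245.5))]:
    X,e=tri([a,b],[u,v]); print(n,X.round(3),np.round(e,1))
for p in [(299,139.5),(399,139.5),(402,172.5),(296.8,171.5)]: print("tray",plane(b,p,.022).round(3))
E
python3 -m inch '{"xyz":[[0,-0.84,0],[0,-0.84,0],[0,-0.84,0],[0,-0.83,0],[0,-0.83,0]],"rotation":[[0,0,0],[0,0,0],[0,0,0],[0,0,0],[0,0,0]],"fingers":[1,1,1,1,1]}' 40; python3 st.py
```

```text
tin top [0.477 0.082 0.049] [0. 0.]
h1 [ 0.581 -0.071  0.06 ] [0.4 0.3]
h2 [0.588 0.051 0.062] [0. 0.]
tray [ 0.611 -0.389  0.022]
tray [ 0.328 -0.42   0.022]
tray [ 0.322 -0.272  0.022]
tray [ 0.596 -0.246  0.022]
clock: 0.98
tool_pos: [0.4817, 0.0, 0.2315]
tcp_rot: [[-0.0, 1.0, 0.0], [1.0, 0.0, 0.0], [0.0, 0.0, -1.0]]
contact_force: [0.2, 0.1, -0.0]
width: 0.0857
finger_force: 0.0
{'clock': 0.975, 'joint_pos': [-0.029, 0.356, -0.022, 1.894, 0.01, 0.891, -0.056], 'tool_pos': [0.482, 0.0, 0.231], 'tcp_rot': [[-0.0, 1.0, 0.0], [1.0, 0.0, 0.0], [0.0, 0.0, -1.0]], 'contact_force': [0.198, 0.058, -0.001], 'width': 0.086, 'finger_force': 0.0}
```

Run:
```python
from h import *
c=cam("wrist"); save(c[0],"w1"); 
for n,p in [("tin",(.477,.082,.055)),("stand base",(.482,.001,.016)),("stand top",(.482,.001,.105)),("h1",(.581,-.071,.062)),("h2",(.588,.051,.062))]: print(n,proj(c,p).round())
```

```text
tin [315. 102.]
stand base [322. 193.]
stand top [322. 221.]
h1 [433. 284.]
h2 [456. 144.]
```

View pics/w1.png

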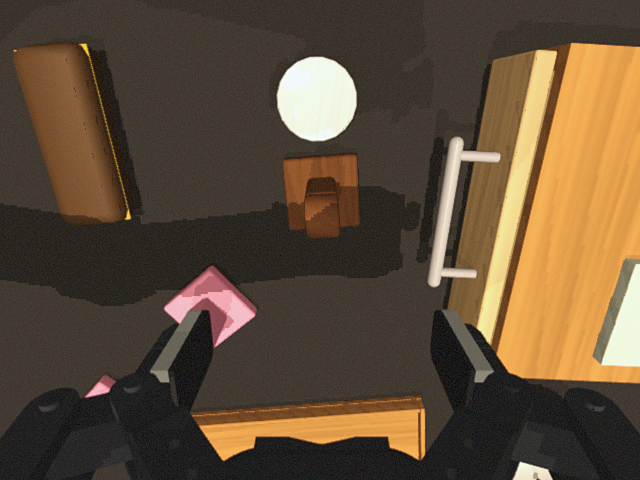

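The wrist view shows the tin lid at (317,99), the stand's foot at (322,193), and the handle from (457,140) to (434,284). All lie within 3 px of their predicted positions, so I descend and grip.

```bash
python3 -m inch '{"xyz":[[0,0,1],[0,0,1],[0,0,1],[0,0,1],[0,0,0.7]],"rotation":[[0,0,0],[0,0,0],[0,0,0],[0,0,0],[0,0,0]],"fingers":[1,1,1,1,1]}' 40
python3 -m inch '{"xyz":[[0,0,0],[0,0,0],[0,0,0],[0,0,0],[0,0,0]],"rotation":[[0,0,0],[0,0,0],[0,0,0],[0,0,0],[0,0,0]],"fingers":[-1,-1,-1,-1,-1]}' 40
python3 -m inch '{"xyz":[[0,0,0],[0,0,0],[0,0,0],[0,0,-0.5],[0,0,-0.5]],"rotation":[[0,0,0],[0,0,0],[0,0,0],[0,0,0],[0,0,0]],"fingers":[-1,-1,-1,-1,-1]}' 40; python3 st.py
```

```text
clock: 1.65
tool_pos: [0.4827, 0.0, 0.0418]
tcp_rot: [[-0.0, 1.0, -0.001], [1.0, 0.0, 0.0], [0.0, -0.001, -1.0]]
contact_force: [0.3, 0.6, -0.0]
width: 0.0853
finger_force: 0.0
clock: 2.28
tool_pos: [0.4834, -0.0, 0.0446]
tcp_rot: [[-0.0, 1.0, 0.002], [1.0, 0.0, 0.0], [0.0, 0.002, -1.0]]
contact_force: [-0.6, -0.4, 7.4]
width: 0.0261
finger_force: 38.4
clock: 2.9
tool_pos: [0.4824, 0.0, 0.0838]
tcp_rot: [[0.0, 1.0, -0.001], [1.0, -0.0, 0.0], [0.0, -0.001, -1.0]]
contact_force: [0.5, 0.4, -2.6]
width: 0.0256
finger_force: 38.6
{'clock': 2.9, 'joint_pos': [-0.032, 0.581, -0.02, 2.055, 0.022, 0.506, -0.068], 'tool_pos': [0.482, 0.0, 0.084], 'tcp_rot': [[0.0, 1.0, -0.001], [1.0, -0.0, 0.0], [0.0, -0.001, -1.0]], 'contact_force': [0.531, 0.354, -2.586], 'width': 0.026, 'finger_force': 38.567}
```

```bash
python3 -m inch '{"xyz":[[0,0,-0.8],[0,0,-0.8],[-0.2,0,-0.8],[-0.6,0,-0.6],[-0.97,-0.2,0]],"rotation":[[0,0,0],[0,0,0],[0,0,0],[0,0,0],[0,0,0]],"fingers":[-1,-1,-1,-1,-1]}' 40
python3 -m inch '{"xyz":[[-1,-0.2,0],[-1,-0.3,0],[-1,-0.4,0],[-1,-0.4,0],[-1,-0.3,0]],"rotation":[[0,0,0],[0,0,0],[0,0,0],[0,0,0],[0,0,0]],"fingers":[-1,-1,-1,-1,-1]}' 40
python3 -m inch '{"xyz":[[-1,-0.2,0],[-0.7,-0.08,0],[0,0,0],[0,0,0.5],[0,0,1]],"rotation":[[0,0,0],[0,0,0],[0,0,0],[0,0,0],[0,0,0]],"fingers":[-1,-1,-1,-1,-1]}' 40; python3 st.py
python3 - <<'E'
from h import *
c=cam("wrist"); d=cam("scene"); save(np.hstack([c[0],d[0][100:,100:460][:380].repeat(1,0)]) if 0 else c[0],"w2")
for p in [(.464,-.332,.022)]: print(proj(c,p))
t=np.deg2rad(5.8); X=np.array([np.cos(t),np.sin(t)]);Y=np.array([-X[1],X[0]])
for a,b in [(-.14,.075),(.14,.075),(.14,-.075)]: print(proj(c,[*(np.array([.464,-.332])+a*X+b*Y),.022]).round())
E
```

```text
clock: 3.52
tool_pos: [0.4765, -0.0702, 0.2055]
tcp_rot: [[-0.004, 1.0, 0.006], [1.0, 0.004, 0.0], [0.0, 0.006, -1.0]]
contact_force: [-0.4, -1.0, -2.0]
width: 0.0259
finger_force: 38.6
clock: 4.15
tool_pos: [0.4095, -0.2717, 0.2033]
tcp_rot: [[0.0, 1.0, -0.0], [1.0, -0.0, 0.0], [0.0, -0.0, -1.0]]
contact_force: [0.6, -1.4, -2.6]
width: 0.0258
finger_force: 38.5
clock: 4.78
tool_pos: [0.4012, -0.3383, 0.1441]
tcp_rot: [[-0.001, 1.0, 0.004], [1.0, 0.001, -0.002], [-0.002, 0.004, -1.0]]
contact_force: [0.1, -0.2, -2.9]
width: 0.0256
finger_force: 38.6
{'clock': 4.775, 'joint_pos': [0.644, 0.53, 0.022, 1.894, -0.019, 0.713, 0.679], 'tool_pos': [0.401, -0.338, 0.144], 'tcp_rot': [[-0.001, 1.0, 0.004], [1.0, 0.001, -0.002], [-0.002, 0.004, -1.0]], 'contact_force': [0.053, -0.18, -2.904], 'width': 0.026, 'finger_force': 38.645}
[409.31310386 215.44806259]
[193. 127.]
[627.  82.]
[596. 292.]
```

View pics/w2.png

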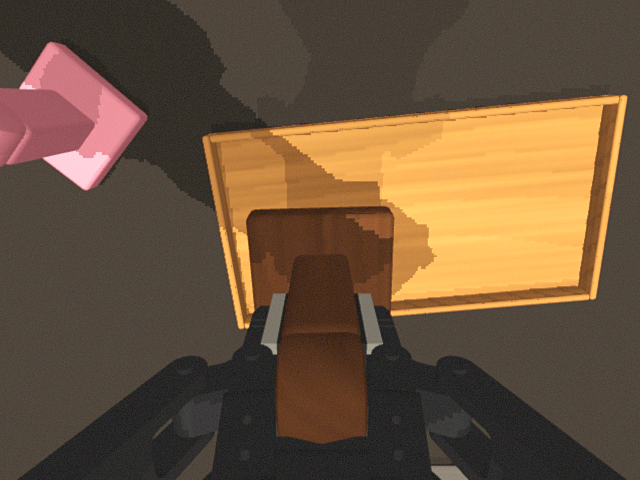

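The wrist view shows the tray corners at (206,135), (625,97), (594,299) and (240,328), with the held stand hovering above the left half.

Run:
```python
from h import *
c=cam("wrist"); P=np.array([plane(c,u,.022) for u in [(206,135),(625,97),(594,299),(240,328)]]); print(P.round(3),P.mean(0).round(3))
for a,b in [(0,1),(3,2)]: d=P[b]-P[a]; print(np.linalg.norm(d),np.degrees(np.arctan2(d[1],d[0])))
for a,b in [(0,3),(1,2)]: print(np.linalg.norm(P[b]-P[a]))
```

```text
[[ 0.321 -0.272  0.022]
 [ 0.587 -0.248  0.022]
 [ 0.6   -0.391  0.022]
 [ 0.333 -0.417  0.022]] [ 0.46  -0.332  0.022]
0.2677066187385377 5.123569117515357
0.26810257362439327 5.742003604111645
0.14592215544859316
0.14302807646561785
```

```bash
python3 -m inch '{"xyz":[[0,0,1],[0,0,1],[0,0,0.2],[0,0,0.12],[0,0,0.08]],"rotation":[[0,0,0],[0,0,0],[0,0,0],[0,0,0],[0,0,0]],"fingers":[-1,-1,-1,-1,-1]}' 40
python3 -m inch '{"xyz":[[0,0,0.05],[0,0,0],[0,0,0]],"rotation":[[0,0,0],[0,0,0],[0,0,0]],"fingers":[-1,-1,-1]}' 40
```

```text
clock: 5.55
tool_pos: [0.401, -0.3397, 0.0496]
tcp_rot: [[-0.0, 1.0, 0.003], [1.0, 0.0, -0.002], [-0.002, 0.003, -1.0]]
contact_force: [-3.0, 2.4, 23.2]
width: 0.0254
finger_force: 41.4
clock: 5.92
tool_pos: [0.401, -0.3397, 0.0496]
tcp_rot: [[-0.0, 1.0, 0.004], [1.0, 0.0, -0.003], [-0.003, 0.004, -1.0]]
contact_force: [-2.3, 2.4, 17.7]
width: 0.0257
finger_force: 40.7
```

```bash
python3 -m inch '{"xyz":[[0,0,0],[0,0,0],[0,0,0],[0,0,-0.3],[0,0,-1]],"rotation":[[0,0,0],[0,0,0],[0,0,0],[0,0,0],[0,0,0]],"fingers":[0,1,1,1,1]}' 40
python3 -m inch '{"xyz":[[0,0,-1],[0,0,-1],[0.4,0,-0.6],[0.8,0,-0.2],[1,0.1,0]],"rotation":[[0,0,0],[0,0,0],[0,0,0],[0,0,0],[0,0,0]],"fingers":[1,1,1,1,1]}' 40
python3 -m inch '{"xyz":[[1,0.2,0],[1,0.2,0],[1,0.3,0],[1,0.3,0],[1,0.3,0]],"rotation":[[0,0,0],[0,0,0],[0,0,0],[0,0,0],[0,0,0]],"fingers":[1,1,1,1,1]}' 40
python3 -m inch '{"xyz":[[1,0.3,0],[0.8,0.2,0],[0,0,0]],"rotation":[[0,0,0],[0,0,0],[0,0,0]],"fingers":[1,1,1]}' 40
python3 - <<'E'
from h import *
a,b,w=cam("scene"),cam("side"),cam("wrist")
im=np.vstack([np.hstack([a[0],b[0]]),np.hstack([w[0],w[0]*0])]); save(im,"m3",None,0.625)
E
```

```text
clock: 6.55
tool_pos: [0.3984, -0.3378, 0.0966]
tcp_rot: [[-0.0, 1.0, -0.004], [1.0, 0.0, 0.003], [0.003, -0.004, -1.0]]
contact_force: [0.4, -0.1, 0.8]
width: 0.0853
finger_force: 0.0
clock: 7.18
tool_pos: [0.4037, -0.251, 0.2109]
tcp_rot: [[0.002, 1.0, 0.003], [1.0, -0.002, -0.002], [-0.002, 0.003, -1.0]]
contact_force: [0.1, 0.2, -0.3]
width: 0.0851
finger_force: 0.0
clock: 7.8
tool_pos: [0.4558, -0.0495, 0.21]
tcp_rot: [[0.0, 1.0, 0.001], [1.0, -0.0, -0.0], [-0.0, 0.001, -1.0]]
contact_force: [0.6, -0.2, 0.1]
width: 0.0849
finger_force: 0.0
clock: 8.18
tool_pos: [0.476, 0.0244, 0.2098]
tcp_rot: [[-0.006, 1.0, 0.001], [1.0, 0.006, 0.002], [0.002, 0.001, -1.0]]
contact_force: [-1.3, -0.6, -0.6]
width: 0.085
finger_force: 0.0
```

View pics/m3.png

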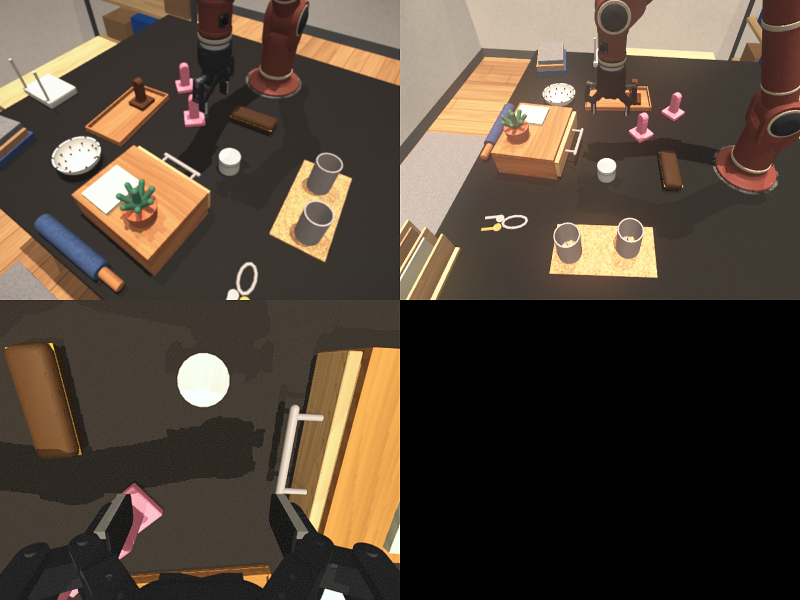

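The stand now stands upright on the tray, at (141,93) in the scene tile. The tin has not moved. No green light shows in any view.

```bash
python3 -c "
from h import *
c=cam('wrist'); print(plane(c,(325,127),.055).round(3), c and arm.get_obs()['tool_pos'])"
python3 -m inch '{"xyz":[[0.7,0,0],[0.75,0,0.2],[0,0,0.8],[0,0,0.9],[0,0,0.9]],"rotation":[[0,0,0],[0,0,0],[0,0,0],[0,0,0],[0,0,0]],"fingers":[1,1,1,1,1]}' 40
```

```text
[0.478 0.085 0.055] [0.4752065  0.01961893 0.2094828 ]
clock: 9.0
tool_pos: [0.4759, 0.0777, 0.0967]
tcp_rot: [[0.003, 1.0, 0.001], [1.0, -0.003, -0.001], [-0.001, 0.001, -1.0]]
contact_force: [0.1, -0.1, -0.3]
width: 0.0853
finger_force: 0.0
```

```bash
python3 -m inch '{"xyz":[[0.15,0.04,0.6],[0,0,0.7],[0,0,0.55],[0,0,0],[0,0,0]],"rotation":[[0,0,0],[0,0,0],[0,0,0],[0,0,0],[0,0,0]],"fingers":[1,1,1,1,-1]}' 40
python3 -m inch '{"xyz":[[0,0,0],[0,0,0],[0,0,0],[0,0,0],[0,0,0]],"rotation":[[0,0,0],[0,0,0],[0,0,0],[0,0,0],[0,0,0]],"fingers":[-1,-1,-1,-1,-1]}' 40
```

```text
clock: 9.62
tool_pos: [0.4778, 0.0845, 0.024]
tcp_rot: [[0.001, 1.0, 0.001], [1.0, -0.001, -0.0], [-0.0, 0.001, -1.0]]
contact_force: [-0.5, 0.6, 0.0]
width: 0.0697
finger_force: 0.0
clock: 10.25
tool_pos: [0.4781, 0.0848, 0.0246]
tcp_rot: [[0.001, 1.0, 0.002], [1.0, -0.001, -0.0], [-0.0, 0.002, -1.0]]
contact_force: [-0.7, -1.1, 6.3]
width: 0.0608
finger_force: 43.8
```

```bash
python3 -m inch '{"xyz":[[0,0,-0.5],[0,0,-1],[-0.2,0,-1],[-0.6,0,-0.6],[-1,0,0]],"rotation":[[0,0,0],[0,0,0],[0,0,0],[0,0,0],[0,0,0]],"fingers":[-1,-1,-1,-1,-1]}' 40
python3 -m inch '{"xyz":[[-1,0,0],[-1,0.2,0],[-1,0.3,0],[-1,0.2,0],[-1,0.2,0]],"rotation":[[0,0,0],[0,0,0],[0,0,0],[0,0,0],[0,0,0]],"fingers":[-1,-1,-1,-1,-1]}' 40
python3 -m inch '{"xyz":[[-1,0.1,0],[-1,0.1,0],[-1,0,0],[-0.48,0,0],[0,0,0]],"rotation":[[0,0,0],[0,0,0],[0,0,0],[0,0,0],[0,0,0]],"fingers":[-1,-1,-1,-1,-1]}' 40
```

```text
clock: 10.88
tool_pos: [0.4787, 0.0143, 0.1497]
tcp_rot: [[-0.004, 1.0, 0.006], [1.0, 0.004, 0.002], [0.001, 0.006, -1.0]]
contact_force: [-0.1, -1.0, -1.2]
width: 0.0609
finger_force: 44.0
clock: 11.5
tool_pos: [0.513, -0.1878, 0.1474]
tcp_rot: [[-0.0, 1.0, -0.0], [1.0, 0.0, 0.0], [0.0, -0.0, -1.0]]
contact_force: [0.6, -0.0, -0.9]
width: 0.0609
finger_force: 44.0
clock: 12.12
tool_pos: [0.5204, -0.3268, 0.147]
tcp_rot: [[0.002, 1.0, -0.001], [1.0, -0.002, 0.0], [0.0, -0.001, -1.0]]
contact_force: [0.3, 1.4, -1.6]
width: 0.061
finger_force: 44.0
```

```bash
python3 -m inch '{"xyz":[[0,0,1],[0,0,1],[0,0,0.6],[0,0,0.2],[0,0,0.14]],"rotation":[[0,0,0],[0,0,0],[0,0,0],[0,0,0],[0,0,0]],"fingers":[-1,-1,-1,-1,-1]}' 40
python3 -m inch '{"xyz":[[0,0,0.06],[0,0,0],[0,0,0],[0,0,0],[0,0,0]],"rotation":[[0,0,0],[0,0,0],[0,0,0],[0,0,0],[0,0,0]],"fingers":[-1,-1,-1,0.2,1]}' 40
python3 -m inch '{"xyz":[[0,0,0],[0,0,0],[0,0,-0.5],[0,0,-1],[0,0,-1]],"rotation":[[0,0,0],[0,0,0],[0,0,0],[0,0,0],[0,0,0]],"fingers":[1,1,1,1,1]}' 40
python3 -m inch '{"xyz":[[0,0,-1],[0.5,0,-1],[1,0,-1],[1,0,0],[1,0,0]],"rotation":[[0,0,0],[0,0,0],[0,0,0],[0,0,0],[0,0,0]],"fingers":[1,1,1,1,1]}' 40; python3 st.py
```

```text
clock: 12.75
tool_pos: [0.5222, -0.3246, 0.0302]
tcp_rot: [[-0.002, 1.0, 0.001], [1.0, 0.002, 0.001], [0.001, 0.001, -1.0]]
contact_force: [0.3, -0.4, -0.5]
width: 0.061
finger_force: 44.0
clock: 13.38
tool_pos: [0.5224, -0.3262, 0.0289]
tcp_rot: [[-0.001, 1.0, 0.003], [1.0, 0.001, -0.001], [-0.001, 0.003, -1.0]]
contact_force: [-0.5, -0.2, 0.1]
width: 0.0767
finger_force: 0.0
clock: 14.0
tool_pos: [0.5209, -0.326, 0.128]
tcp_rot: [[0.0, 1.0, -0.001], [1.0, -0.0, 0.0], [0.0, -0.001, -1.0]]
contact_force: [1.0, -0.6, -0.4]
width: 0.0854
finger_force: 0.0
clock: 14.62
tool_pos: [0.5213, -0.1849, 0.248]
tcp_rot: [[0.0, 1.0, 0.002], [1.0, -0.0, -0.0], [-0.0, 0.002, -1.0]]
contact_force: [0.5, 0.5, -0.9]
width: 0.0853
finger_force: 0.0
{'clock': 14.625, 'joint_pos': [0.361, 0.447, -0.09, 1.685, 0.046, 1.01, 0.256], 'tool_pos': [0.521, -0.185, 0.248], 'tcp_rot': [[0.0, 1.0, 0.002], [1.0, -0.0, -0.0], [-0.0, 0.002, -1.0]], 'contact_force': [0.519, 0.455, -0.923], 'width': 0.085, 'finger_force': 0.0}
```

```bash
python3 -m inch '{"xyz":[[0.9,0.3,0],[0.9,0.3,0.2],[0.9,0.4,0.4],[0.9,0.3,0.5],[0.8,0.3,0.4]],"rotation":[[0,0,0],[0,0,0],[0,0,0],[0,0,0],[0,0,0.85]],"fingers":[-0.4,-0.4,-0.4,-0.4,-0.4]}' 40
python3 -m inch '{"xyz":[[0,0,0],[0,0,0],[0,0,0]],"rotation":[[0,0,0],[0,0,0],[0,0,0]],"fingers":[-0.4,-0.4,-0.4]}' 40
python3 - <<'E'
from h import *
c=cam("wrist"); save(c[0],"w4"); print(arm.get_obs()["tool_pos"])
for n,p in [("h1",(.581,-.071,.062)),("h2",(.588,.051,.062))]: print(n,proj(c,p).round())
E
```

```text
clock: 15.25
tool_pos: [0.5852, -0.0086, 0.1865]
tcp_rot: [[0.06, 0.998, -0.001], [0.998, -0.06, 0.0], [0.0, -0.001, -1.0]]
contact_force: [0.4, -0.3, -0.3]
width: 0.0258
finger_force: 0.0
clock: 15.62
tool_pos: [0.5852, -0.0121, 0.188]
tcp_rot: [[0.062, 0.998, 0.001], [0.998, -0.062, -0.001], [-0.001, 0.001, -1.0]]
contact_force: [-0.2, -0.2, 0.0]
width: 0.0258
finger_force: 0.0
[ 0.5852136  -0.01187574  0.18793815]
h1 [321. 295.]
h2 [320. 133.]
```

View pics/w4.png

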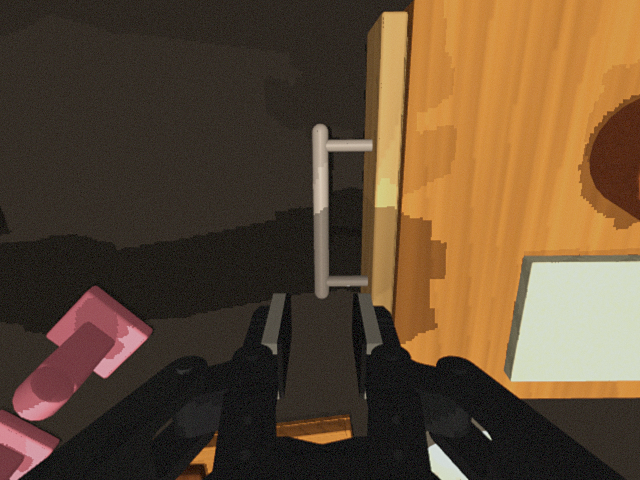

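The bar ends show at (320,130) and (322,294), on the predictions and centred between the fingers. I descend onto the bar.

```bash
python3 -m inch '{"xyz":[[0,0,1],[0,0,1],[0,0,0.8],[0,0,0.6],[0,0,0.2]],"rotation":[[0,0,0],[0,0,0],[0,0,0],[0,0,0],[0,0,0]],"fingers":[-0.4,-0.4,-0.4,-0.4,-0.4]}' 40
python3 -m inch '{"xyz":[[0,0,0],[0,0,0],[0,0,0],[0,-0.3,0],[0,-0.5,0]],"rotation":[[0,0,0],[0,0,0],[0,0,0],[0,0,0],[0,0,0]],"fingers":[-1,-1,-1,-1,-1]}' 40
```

```text
clock: 16.3
tool_pos: [0.5841, -0.0113, 0.0437]
tcp_rot: [[0.061, 0.998, -0.003], [0.998, -0.061, -0.001], [-0.001, -0.003, -1.0]]
contact_force: [-13.4, 0.5, 34.8]
width: 0.0257
finger_force: 18.6
clock: 16.92
tool_pos: [0.5555, -0.0094, 0.0447]
tcp_rot: [[0.06, 0.998, 0.007], [0.998, -0.06, -0.001], [-0.001, 0.007, -1.0]]
contact_force: [2.0, -2.7, 3.8]
width: 0.0097
finger_force: 39.8
```

```bash
python3 -m inch '{"xyz":[[0,-0.6,0],[0,-0.6,0],[0,-0.6,0],[0,-0.6,0],[0,-0.45,0]],"rotation":[[0,0,0],[0,0,0],[0,0,0],[0,0,0],[0,0,0]],"fingers":[-1,-1,-1,-1,-1]}' 40
python3 -m inch '{"xyz":[[0,0,0],[0,0,0]],"rotation":[[0,0,0],[0,0,0]],"fingers":[-1,-1]}' 40; python3 st.py
```

```text
clock: 17.55
tool_pos: [0.44, -0.0032, 0.0446]
tcp_rot: [[0.061, 0.998, 0.004], [0.998, -0.061, -0.002], [-0.002, 0.004, -1.0]]
contact_force: [1.5, -4.4, 5.0]
width: 0.0097
finger_force: 40.0
clock: 17.8
tool_pos: [0.439, -0.0031, 0.0445]
tcp_rot: [[0.061, 0.998, 0.001], [0.998, -0.061, -0.002], [-0.002, 0.001, -1.0]]
contact_force: [-0.4, -4.3, 9.8]
width: 0.0097
finger_force: 40.4
{'clock': 17.8, 'joint_pos': [-0.01, 0.62, -0.049, 2.197, 0.095, 0.326, -0.202], 'tool_pos': [0.439, -0.003, 0.045], 'tcp_rot': [[0.061, 0.998, 0.001], [0.998, -0.061, -0.002], [-0.002, 0.001, -1.0]], 'contact_force': [-0.421, -4.253, 9.773], 'width': 0.01, 'finger_force': 40.392}
```

```bash
python3 -m inch '{"xyz":[[0,0,0],[0,0,0],[0,0,-0.5],[0,0,-1],[0,0,-1]],"rotation":[[0,0,0],[0,0,0],[0,0,0],[0,0,0],[0,0,0]],"fingers":[-0.4,-0.4,-0.4,-0.4,-0.4]}' 40
python3 -m inch '{"xyz":[[0.2,0,-1],[0.5,0,-1],[1,0,-0.5],[1,0,0],[1,0,0]],"rotation":[[0,0,0],[0,0,0],[0,0,0],[0,0,-0.85],[0,0,0]],"fingers":[1,1,1,1,1]}' 40; python3 st.py
python3 - <<'E'
import numpy as np
D=[(.616,1.425,.649,.230),(.356,1.894,.482,.231),(.581,2.055,.482,.084),(.53,1.894,.5245,.144),(.62,2.197,.439,.0446)]
A=[];b=[]
for j2,j4,r,z in D:
    A+=[[np.sin(j2),np.sin(j2+j4),0],[np.cos(j2),np.cos(j2+j4),1]]; b+=[r,z]
x,res,_,_=np.linalg.lstsq(np.array(A),b,rcond=None); print(x,res,np.array(A)@x-b)
E
```

```text
clock: 18.42
tool_pos: [0.4392, -0.0008, 0.144]
tcp_rot: [[0.058, 0.998, -0.001], [0.998, -0.058, 0.001], [0.001, -0.001, -1.0]]
contact_force: [1.4, 0.2, 0.5]
width: 0.0257
finger_force: 0.0
clock: 19.05
tool_pos: [0.4458, 0.1481, 0.2435]
tcp_rot: [[-0.001, 1.0, 0.001], [1.0, 0.001, 0.001], [0.001, 0.001, -1.0]]
contact_force: [-0.2, 0.6, 0.8]
width: 0.0855
finger_force: 0.0
{'clock': 19.05, 'joint_pos': [-0.247, 0.327, -0.16, 1.903, 0.064, 0.915, -0.437], 'tool_pos': [0.446, 0.148, 0.243], 'tcp_rot': [[-0.001, 1.0, 0.001], [1.0, 0.001, 0.001], [0.001, 0.001, -1.0]], 'contact_force': [-0.164, 0.575, 0.837], 'width': 0.085, 'finger_force': 0.0}
[ 0.55081419  0.37218422 -0.05100713] [3.6792048e-06] [ 1.03998623e-03 -5.94528710e-05 -4.39352766e-04  4.73839255e-04
  5.78453194e-04 -1.93075301e-04 -1.30680052e-03 -1.60959656e-04
 -2.59577048e-04 -6.03514271e-05]
```

```bash
cat > rec.py <<'E'
from h import *; import json
o=arm.get_obs(); open("rec.jsonl","a").write(json.dumps([np.array(o[k]).tolist() for k in ["joint_pos","tool_pos","tcp_rot"]])+"\n")
E
python3 rec.py
python3 -m inch '{"xyz":[[0,0,-0.3],[0,0,-0.3],[0,0,-0.3],[0,0,0],[0,0,0]],"rotation":[[0,1,0],[0,1,0],[0,1,0],[0,1,0],[0,1,0]],"fingers":[1,1,1,1,1]}' 40; python3 rec.py
python3 -m inch '{"xyz":[[0,0,0],[0,0,0],[0,0,0],[0,0,0],[0,0,0]],"rotation":[[1,1,0],[1,1,0],[1,1,0],[1,1,0],[1,1,0]],"fingers":[1,1,1,1,1]}' 40; python3 rec.py
cat > kin.py <<'E'
import numpy as np, json, itertools
from scipy.spatial.transform import Rotation as Ro
from scipy.optimize import least_squares
L1,L2=.5508,.3722
def fk(q,s,h,L3,R0=np.eye(3)):
    R=np.eye(3); p=np.array([0,0,h])
    for i,ax in enumerate("zyzyzyz"):
        R=R@Ro.from_euler(ax,s[i]*q[i]).as_matrix()
        if i==1: p=p+R@[0,0,L1]
        if i==3: p=p+R@[0,0,L2]
    return p+R@[0,0,L3],R
E
python3 - <<'E'
from kin import *
D=[[np.array(a) for a in json.loads(l)] for l in open("rec.jsonl")]
for d in D: print(d[0].round(3),d[1].round(3),d[2][:,2].round(3))
best=[]
for sz in itertools.product([1,-1],repeat=3):
  s=[-1,1,sz[0],1,sz[1],1,sz[2]]
  f=lambda v: np.concatenate([fk(d[0],s,v[0],v[1])[0]-d[1] for d in D]+[(fk(d[0],s,*v)[1][:,2]-d[2][:,2]) for d in D])
  r=least_squares(f,[.3,.35]); rel=[fk(d[0],s,*r.x)[1].T@d[2] for d in D]
  best.append((r.cost,s,r.x.round(4),sum(np.linalg.norm(x-rel[0]) for x in rel),rel[0].round(2).tolist()))
for b in sorted(best,key=lambda b:b[0]+b[3])[:3]: print(b)
E
```

```text
clock: 19.68
tool_pos: [0.4456, 0.1443, 0.2791]
tcp_rot: [[-0.001, 1.0, 0.0], [0.939, 0.001, 0.344], [0.344, 0.0, -0.939]]
contact_force: [-0.5, -0.8, 0.0]
width: 0.0853
finger_force: 0.0
clock: 20.3
tool_pos: [0.4459, 0.1441, 0.279]
tcp_rot: [[0.06, 0.94, -0.337], [0.767, 0.172, 0.618], [0.638, -0.296, -0.711]]
contact_force: [-0.1, 0.9, 0.4]
width: 0.0852
finger_force: 0.0
[-0.247  0.327 -0.16   1.903  0.064  0.915 -0.437] [0.446 0.148 0.243] [ 0.001  0.001 -1.   ]
[ 0.07   0.279 -0.265  1.927 -0.349  0.909  0.028] [0.446 0.144 0.279] [ 0.     0.344 -0.939]
[ 0.261  0.524 -0.333  1.761 -0.549  1.301  0.27 ] [0.446 0.144 0.279] [-0.337  0.618 -0.711]
(np.float64(0.00040824468199346657), [-1, 1, -1, 1, -1, 1, -1], array([0.2278, 0.2762]), np.float64(6.022040785729349e-16), [[0.0, -1.0, -0.0], [1.0, 0.0, -0.0], [0.0, -0.0, 1.0]])
(np.float64(0.11284896932375366), [-1, 1, 1, 1, -1, 1, -1], array([0.7431, 0.7998]), np.float64(0.8893592192805986), [[0.3, -0.95, 0.04], [0.95, 0.3, 0.09], [-0.1, 0.01, 0.99]])
(np.float64(0.00040824468199346657), [-1, 1, -1, 1, -1, 1, 1], array([0.2278, 0.2762]), np.float64(3.1056282835769506), [[-0.77, -0.64, 0.0], [0.64, -0.77, -0.0], [0.0, -0.0, 1.0]])
```

```bash
cat > kin.py <<'E'
import numpy as np, json
from scipy.spatial.transform import Rotation as Ro
from scipy.optimize import least_squares
def fk(q,v,full=False):
    h,L1,L2,L3,a2,a4,a6=v
    R=np.eye(3); p=np.array([0,0,h]); P=[p]
    off={1:[a2,0,L1],3:[a4,0,L2],5:[a6,0,L3]}
    for i,ax in enumerate("zyzyzyz"):
        R=R@Ro.from_euler(ax,(1 if i%2 else -1)*q[i]).as_matrix()
        if i in off: p=p+R@off[i]; P.append(p)
    R=R@np.array([[0,-1,0],[1,0,0],[0,0,1.]])
    return (p,R,P) if full else (p,R)
LO=np.array([-3.12,-.3,-1.34,.26,-1.36,.01,-2.84]);HI=np.array([3.12,2.06,1.32,2.42,4.5,1.98,2.84])
E
python3 - <<'E'
from kin import *
D=[[np.array(a) for a in json.loads(l)][:2] for l in open("rec.jsonl")]
D+=[(np.array(q),np.array(p)) for q,p in [([-.029,.356,-.022,1.894,.01,.891,0],[.482,0,.231]),([-.032,.581,-.02,2.055,.022,.506,0],[.482,0,.084]),([.644,.53,.022,1.894,-.019,.713,0],[.401,-.338,.144]),([-.01,.62,-.049,2.197,.095,.326,0],[.439,-.003,.0445]),([-.026,.616,-.013,1.425,.008,1.103,0],[.649,0,.230]),([.361,.447,-.09,1.685,.046,1.01,0],[.521,-.185,.248])]]
f=lambda v:np.concatenate([fk(q,v)[0]-p for q,p in D]+[[0]])
r=least_squares(f,[.28,.55,.37,.3,0,0,0]); print(r.x.round(4),abs(r.fun).max())
np.save("kin.npy",r.x)
E
```

```text
[0.2456 0.5552 0.3534 0.2865 0.0504 0.0069 0.0304] 0.02093177615529925
```

```bash
sed -i 's/off={1:/off={2:/' kin.py
python3 - <<'E'
from kin import *
D=[[np.array(a) for a in json.loads(l)][:2] for l in open("rec.jsonl")]
D+=[(np.array(q),np.array(p)) for q,p in [([-.029,.356,-.022,1.894,.01,.891,0],[.482,0,.231]),([-.032,.581,-.02,2.055,.022,.506,0],[.482,0,.084]),([.644,.53,.022,1.894,-.019,.713,0],[.401,-.338,.144]),([-.01,.62,-.049,2.197,.095,.326,0],[.439,-.003,.0445]),([-.026,.616,-.013,1.425,.008,1.103,0],[.649,0,.230]),([.361,.447,-.09,1.685,.046,1.01,0],[.521,-.185,.248])]]
f=lambda v:np.concatenate([fk(q,v)[0]-p for q,p in D]+[[0]])
r=least_squares(f,[.28,.55,.37,.3,0,0,0]); print(r.x.round(4),abs(r.fun).max()); print(r.fun[:-1].reshape(-1,3).round(3))
np.save("kin.npy",r.x)
E
```

```text
[ 0.2016  0.5739  0.3707  0.2798 -0.0073 -0.0039  0.0079] 0.0217275087561354
[[-0.012  0.017  0.001]
 [-0.008  0.011  0.   ]
 [ 0.011  0.001 -0.002]
 [-0.006  0.021  0.001]
 [ 0.001  0.022 -0.001]
 [ 0.014  0.018 -0.   ]
 [ 0.002  0.02  -0.001]
 [-0.     0.022  0.   ]
 [ 0.003  0.021  0.001]]
```

```bash
sed -i 's/h,L1,L2,L3,a2,a4,a6=v/h,L1,L2,L3,a2,a4,a6,y2,y4,y6=v/; s/\[a2,0,L1\]/[a2,y2,L1]/; s/\[a4,0,L2\]/[a4,y4,L2]/; s/\[a6,0,L3\]/[a6,y6,L3]/' kin.py
python3 - <<'E'
from kin import *
D=[[np.array(a) for a in json.loads(l)][:2] for l in open("rec.jsonl")]
D+=[(np.array(q),np.array(p)) for q,p in [([-.029,.356,-.022,1.894,.01,.891,0],[.482,0,.231]),([-.032,.581,-.02,2.055,.022,.506,0],[.482,0,.084]),([.644,.53,.022,1.894,-.019,.713,0],[.401,-.338,.144]),([-.01,.62,-.049,2.197,.095,.326,0],[.439,-.003,.0445]),([-.026,.616,-.013,1.425,.008,1.103,0],[.649,0,.230]),([.361,.447,-.09,1.685,.046,1.01,0],[.521,-.185,.248])]]
f=lambda v:np.concatenate([fk(q,v)[0]-p for q,p in D]+[1e-3*np.array(v)])
r=least_squares(f,[.28,.55,.37,.3]+[0]*6); print(r.x.round(4),abs(r.fun[:-10]).max()); 
np.save("kin.npy",r.x)
E
```

```text
[ 2.530e-01  5.550e-01  3.720e-01  3.085e-01 -1.800e-03 -3.000e-04
  1.800e-03 -1.010e-02 -1.010e-02 -1.700e-03] 0.0015879057967750354
```

```bash
cat > ik.py <<'E'
from kin import *
V=np.load("kin.npy")
def ik(p,R,q0,reg=.02):
    def f(q):
        pp,RR=fk(q,V); return np.concatenate([(pp-p)*20,Ro.from_matrix(RR.T@R).as_rotvec()*5,reg*(q-q0)])
    r=least_squares(f,np.clip(q0,LO+.01,HI-.01),bounds=(LO,HI)); pp,RR=fk(r.x,V)
    return r.x,np.linalg.norm(pp-p),np.linalg.norm(Ro.from_matrix(RR.T@R).as_rotvec())
def Rt(phi,p,roll=0):
    "tool pointing azimuth phi, pitched p below horizontal, closing axis horizontal; roll about tool z (deg)"
    a,b=np.radians([phi,p]); z=np.array([np.cos(a)*np.cos(b),np.sin(a)*np.cos(b),-np.sin(b)]); y=np.array([np.sin(a),-np.cos(a),0])
    return np.c_[np.cross(y,z),y,z]@Ro.from_euler("z",roll,degrees=True).as_matrix()
mar=lambda q:np.minimum(q-LO,HI-q).min()
E
python3 - <<'E'
from ik import *
q0=np.array(json.loads(open("rec.jsonl").readlines()[1])[0]); print(Rt(90,70).round(2))
for phi in (60,90,120):
  for p in (25,35,45):
    out=[]
    for C in ((.398,.326),(.551,.355)):
        R=Rt(phi,p); q,e,er=ik(np.array([*C,.075])+.019*R[:,2],R,q0); out.append((round(e*1e3,1),round(er,2),round(mar(q),2),q.round(2).tolist()))
    print("grasp",phi,p,out)
for phi in (-120,-90,-60,60,90,120):
  for q_ in (0,15,30):
    res=[]
    for sgn in (1,-1):
        q=q0;log=[]
        for roll in range(0,181,30):
            R=Rt(phi,q_,sgn*roll); q,e,er=ik(np.array([.556,-.01,.17])+.019*R[:,2],R,q); log.append((round(e*1e3),round(er,1),round(q[6],1)))
        res.append(log)
    print("pour",phi,q_,res)
E
```

```text
[[ 0.    1.    0.  ]
 [ 0.94 -0.    0.34]
 [ 0.34  0.   -0.94]]
grasp 60 25 [(np.float64(53.4), np.float64(0.47), np.float64(0.0), [0.55, 1.27, -1.17, 2.19, -1.36, 0.01, 1.09]), (np.float64(31.1), np.float64(0.32), np.float64(0.0), [0.43, 1.27, -1.13, 1.93, -1.36, 0.01, 1.04])]
grasp 60 35 [(np.float64(46.8), np.float64(0.41), np.float64(0.0), [0.3, 0.91, -0.96, 2.19, -1.36, 0.01, 0.69]), (np.float64(25.2), np.float64(0.26), np.float64(0.0), [0.25, 1.02, -0.92, 1.93, -1.36, 0.01, 0.76])]
grasp 60 45 [(np.float64(36.1), np.float64(0.32), np.float64(0.0), [0.03, 0.72, -0.72, 2.2, -1.36, 0.01, 0.45]), (np.float64(16.3), np.float64(0.16), np.float64(0.0), [0.05, 0.87, -0.69, 1.94, -1.36, 0.01, 0.56])]
grasp 90 25 [(np.float64(10.7), np.float64(0.09), np.float64(0.0), [0.51, 1.36, -1.18, 2.21, -1.36, 0.01, 1.38]), (np.float64(0.0), np.float64(0.0), np.float64(0.17), [0.42, 1.32, -1.13, 1.89, -0.37, 0.18, 0.33])]
grasp 90 35 [(np.float64(10.3), np.float64(0.09), np.float64(0.0), [0.4, 1.15, -1.08, 2.22, -1.36, 0.01, 1.21]), (np.float64(0.0), np.float64(0.0), np.float64(0.18), [0.31, 1.15, 
[... 10483 characters left out ...]
oat64(2.0)), (0, np.float64(0.0), np.float64(2.4)), (0, np.float64(0.0), np.float64(2.8)), (16, np.float64(0.5), np.float64(2.8))]]
pour 120 30 [[(0, np.float64(0.0), np.float64(0.8)), (0, np.float64(0.0), np.float64(0.3)), (0, np.float64(0.0), np.float64(-0.1)), (0, np.float64(0.0), np.float64(-0.5)), (0, np.float64(0.0), np.float64(-1.0)), (0, np.float64(0.0), np.float64(-1.5)), (0, np.float64(0.0), np.float64(-1.9))], [(0, np.float64(0.0), np.float64(0.8)), (0, np.float64(0.0), np.float64(1.2)), (0, np.float64(0.0), np.float64(1.6)), (0, np.float64(0.0), np.float64(2.0)), (0, np.float64(0.0), np.float64(2.4)), (0, np.float64(0.0), np.float64(2.8)), (23, np.float64(0.4), np.float64(2.8))]]
```

Run:
```python
from h import *
a,b=cam("scene"),cam("side")
A=cv2.resize(a[0][240:420,430:570],None,fx=3,fy=3,interpolation=2); B=cv2.resize(b[0][335:455,240:420],None,fx=2,fy=2,interpolation=2)
im=np.zeros((600,790,3),np.uint8); im[:540,:420]=A; im[:240,425:785]=B
D=cv2.resize(a[0],None,fx=.5,fy=.5)[:, :]; im[250:490,430:750]=D
save(im,"m5")
X,e=tri([a,b],[(222,318),(185,207)]); print("plant",X.round(3),e)
```

```text
plant [0.773 0.03  0.148] [np.float64(7.303049390415622), np.float64(5.4568002090827425)]
```

View pics/m5.png

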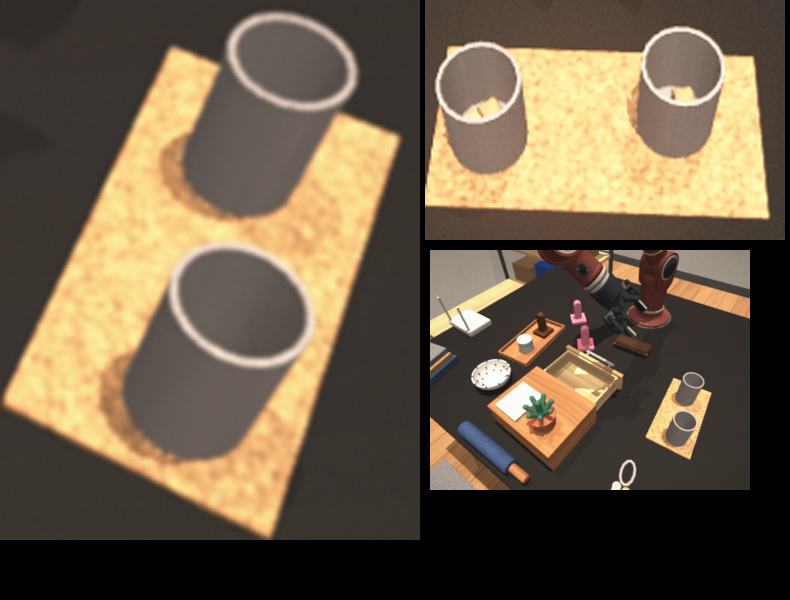

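The tin and stand stand on the tray and the drawer is open. In the crops the near rim centre is at scene (527.3,260.3) and side (368.8,368). The far one is at scene (510.5,341.7) and side (267.8,376.3).

```bash
python3 - <<'E'
from h import *
a,b=cam("scene"),cam("side")
for n,u,v in [("near",(527.3,260.3),(368.8,368)),("far",(510.5,341.7),(267.8,376.3))]:
    X,e=tri([a,b],[u,v]); print(n,X.round(4),np.round(e,1),plane(a,u,.111).round(3),plane(b,v,.111).round(3))
for u,v in zip([(170,46),(400,135),(270,538),(5,403)],[(754,57),(769,216),(424,207),(447,47)]):
    print("mat",plane(a,np.array(u)/3+(430,240),.006).round(3),plane(b,(np.array(v)-(425,0))/2+(240,335),.006).round(3))
E
cat > to.py <<'E'
"usage: to.py hx hy hz phi p roll  (hold point target): rows needed; rotation first (TCP fixed) then shift"
import sys; from h import *; from ik import *
hx,hy,hz,phi,p,roll=map(float,sys.argv[1:7])
o=arm.get_obs(); R0=np.array(o["tcp_rot"]); p0=np.array(o["tool_pos"]); R=Rt(phi,p,roll); P=np.array([hx,hy,hz])+.019*R[:,2]
r=Ro.from_matrix(R0.T@R).as_rotvec(degrees=True)/4
print("rot units",r.round(2),"shift after rot",(R.T@(P-p0)/.04).round(2),"shift before rot",(R0.T@(P-p0)/.04).round(2))
q=np.array(o["joint_pos"]);w=9
for s in np.linspace(0,1,11)[1:]:
    q,e,er=ik(p0,R0@Ro.from_rotvec(s*r*4,degrees=True).as_matrix(),q); w=min(w,mar(q))
    if e>.002 or er>.02: print("rot bad",s,e,er)
for s in np.linspace(0,1,11)[1:]:
    q,e,er=ik(p0+s*(P-p0),R,q); w=min(w,mar(q))
    if e>.002 or er>.02: print("shift bad",s,e,er)
print("min margin",w,"end",q.round(2),"now",np.round(o["joint_pos"],2),p0.round(3))
print("wrist at",fk(q,V,1)[2][2].round(3),"elbow",fk(q,V,1)[2][1].round(3))
E
python3 to.py .40 .33 .2 112 30 0
```

```text
near [0.3953 0.329  0.1078] [0.2 0.2] [0.399 0.329 0.111] [0.395 0.33  0.111]
far [0.5503 0.3585 0.1047] [0.8 0.8] [0.555 0.359 0.111] [0.549 0.36  0.111]
mat [0.328 0.259 0.006] [0.324 0.262 0.006]
mat [0.317 0.4   0.006] [0.315 0.399 0.006]
mat [0.598 0.419 0.006] [0.593 0.421 0.006]
mat [0.607 0.281 0.006] [0.604 0.282 0.006]
rot units [-0.44  4.08 -5.17] shift after rot [0.66 0.68 5.56] shift before rot [2.38 0.29 5.1 ]
min margin 0.3847236560613514 end [ 0.15  0.75 -0.61  2.03 -0.98  0.81  0.87] now [ 0.26  0.52 -0.33  1.76 -0.55  1.3   0.27] [0.446 0.144 0.279]
wrist at [0.496 0.098 0.344] elbow [ 0.377 -0.068  0.655]
```

```bash
python3 -m inch '{"xyz":[[0,0,0],[0,0,0],[0,0,0],[0,0,0],[0,0,0]],"rotation":[[-0.07,0.68,-0.86],[-0.07,0.68,-0.86],[-0.07,0.68,-0.86],[-0.07,0.68,-0.86],[-0.07,0.68,-0.86]],"fingers":[1,1,1,1,1]}' 40
python3 -m inch '{"xyz":[[0,0,0],[0,0,0]],"rotation":[[-0.07,0.68,-0.86],[0,0,0]],"fingers":[1,1]}' 40
python3 to.py .435 .233 .138 112 30 0;python3 to.py .3965 .329 .078 112 30 0
```

```text
clock: 21.12
tool_pos: [0.4452, 0.1449, 0.28]
tcp_rot: [[-0.151, 0.935, -0.322], [0.522, 0.352, 0.777], [0.84, -0.051, -0.541]]
contact_force: [0.6, -0.9, 0.3]
width: 0.0855
finger_force: 0.0
clock: 21.38
tool_pos: [0.4454, 0.1441, 0.2791]
tcp_rot: [[-0.186, 0.927, -0.326], [0.464, 0.375, 0.802], [0.866, -0.002, -0.5]]
contact_force: [0.5, -0.2, 0.5]
width: 0.0856
finger_force: 0.0
rot units [-0.02  0.01 -0.02] shift after rot [-1.98  0.59  4.11] shift before rot [-1.97  0.6   4.11]
min margin 0.44377493873379814 end [ 0.29  0.87 -0.53  1.98 -0.82  0.89  0.95] now [ 0.45  0.64 -0.48  1.81 -0.69  1.31  0.76] [0.445 0.144 0.279]
wrist at [0.531 0.001 0.282] elbow [ 0.407 -0.132  0.607]
rot units [-0.02  0.01 -0.02] shift after rot [-1.98  0.6   7.1 ] shift before rot [-1.98  0.61  7.1 ]
min margin 0.3438081687109098 end [ 0.17  1.01 -0.63  2.06 -1.02  0.61  1.1 ] now [ 0.45  0.64 -0.48  1.81 -0.69  1.31  0.76] [0.445 0.144 0.279]
wrist at [0.493 0.097 0.222] elbow [ 0.465 -0.087  0.544]
```

```bash
python3 -m inch '{"xyz":[[-0.4,0.12,0.82],[-0.4,0.12,0.82],[-0.4,0.12,0.82],[-0.4,0.12,0.82],[-0.38,0.12,0.82]],"rotation":[[0,0,0],[0,0,0],[0,0,0],[0,0,0],[0,0,0]],"fingers":[1,1,1,1,1]}' 40
python3 -m inch '{"xyz":[[0,0,0]],"rotation":[[0,0,0]],"fingers":[1]}' 40
python3 to.py .3965 .329 .078 112 30 0
python3 - <<'E'
from h import *
c=cam("wrist"); save(c[0],"w6")
for z in (.006,.111): print([proj(c,(x,y,z)).round() for x,y in ((.3965,.329),(.5515,.359))])
E
```

```text
clock: 22.0
tool_pos: [0.4296, 0.2493, 0.1285]
tcp_rot: [[-0.189, 0.927, -0.325], [0.465, 0.376, 0.802], [0.865, 0.001, -0.502]]
contact_force: [0.9, -0.0, 1.8]
width: 0.0857
finger_force: 0.0
clock: 22.12
tool_pos: [0.4277, 0.2497, 0.1287]
tcp_rot: [[-0.186, 0.925, -0.33], [0.462, 0.379, 0.802], [0.867, -0.003, -0.498]]
contact_force: [-0.5, 0.0, 0.5]
width: 0.0852
finger_force: 0.0
rot units [-0.08 -0.03 -0.  ] shift after rot [-0.03  0.02  2.95] shift before rot [-0.04  0.04  2.95]
min margin 0.35334438460306594 end [ 0.17  1.01 -0.64  2.06 -1.01  0.6   1.09] now [ 0.28  0.88 -0.53  1.96 -0.81  0.89  0.94] [0.428 0.25  0.129]
wrist at [0.493 0.097 0.222] elbow [ 0.465 -0.09   0.542]
[array([323., 293.]), array([531., 329.])]
[array([323., 199.]), array([609., 238.])]
```

View pics/w6.png

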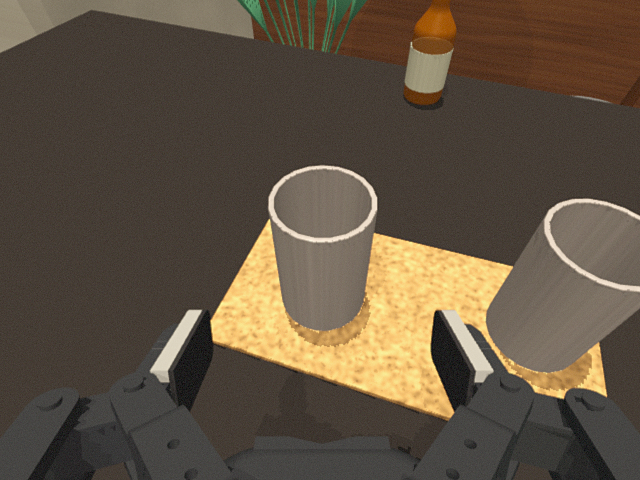

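The near rim is centred at (323,203) between the fingers, against a prediction of (323,199). I advance, grip and lift.

```bash
python3 -m inch '{"xyz":[[0,0,0.8],[0,0,0.8],[0,0,0.7],[0,0,0.4],[0,0,0.25]],"rotation":[[0,0,0],[0,0,0],[0,0,0],[0,0,0],[0,0,0]],"fingers":[1,1,1,1,1]}' 40
python3 -m inch '{"xyz":[[0,0,0],[0,0,0],[0,0,0],[0,0,0],[0,0,0]],"rotation":[[0,0,0],[0,0,0],[0,0,0],[0,0,0],[0,0,0]],"fingers":[1,-1,-1,-1,-1]}' 50
python3 to.py .3965 .329 .078 112 30 0
```

```text
clock: 22.8
tool_pos: [0.3922, 0.3428, 0.0706]
tcp_rot: [[-0.189, 0.927, -0.323], [0.463, 0.374, 0.803], [0.866, 0.002, -0.5]]
contact_force: [0.2, 0.6, 0.5]
width: 0.0852
finger_force: 0.0
clock: 23.42
tool_pos: [0.3916, 0.3427, 0.0705]
tcp_rot: [[-0.187, 0.927, -0.325], [0.462, 0.375, 0.804], [0.867, 0.0, -0.499]]
contact_force: [1.2, -3.2, 5.4]
width: 0.0643
finger_force: 55.2
rot units [-0.   -0.02  0.  ] shift after rot [-0.02 -0.01  0.07] shift before rot [-0.02 -0.01  0.07]
min margin 0.35456365186715577 end [ 0.17  1.01 -0.64  2.06 -1.01  0.6   1.09] now [ 0.17  1.02 -0.64  2.04 -1.    0.61  1.08] [0.392 0.343 0.07 ]
wrist at [0.493 0.097 0.222] elbow [ 0.465 -0.091  0.542]
```

```bash
python3 -m inch '{"xyz":[[0.4,0,-0.23],[0.6,0,-0.35],[0.6,0,-0.35],[0.6,0,-0.35],[0.6,0,-0.35]],"rotation":[[0,0,0],[0,0,0],[0,0,0],[0,0,0],[0,0,0]],"fingers":[-1,-1,-1,-1,-1]}' 50
python3 to.py .52 .03 .18 112 10 0
```

```text
clock: 24.05
tool_pos: [0.3914, 0.3415, 0.1989]
tcp_rot: [[-0.186, 0.927, -0.325], [0.466, 0.375, 0.802], [0.865, -0.002, -0.502]]
contact_force: [0.2, 0.6, -1.4]
width: 0.0642
finger_force: 55.7
rot units [-0.01  5.03 -0.03] shift after rot [-1.93  0.06 -7.74] shift before rot [-4.47  0.07 -6.61]
min margin 0.3011192845568329 end [ 0.61  1.07 -0.52  1.56 -0.63  1.52  0.86] now [ 0.17  0.75 -0.63  2.02 -0.95  0.81  0.84] [0.391 0.342 0.199]
wrist at [ 0.629 -0.233  0.23 ] elbow [ 0.396 -0.288  0.515]
```

```bash
python3 -m inch '{"xyz":[[0,0,0],[0,0,0],[0,0,0],[0,0,0],[0,0,0]],"rotation":[[0,1,0],[0,1,0],[0,1,0],[0,1,0],[0,1,0]],"fingers":[-1,-1,-1,-1,-1]}' 50
python3 -m inch '{"xyz":[[0,0,-0.8],[0,0,-0.9],[0,0,-0.9],[0,0,-0.9],[0,0,-0.9]],"rotation":[[0,0,0],[0,0,0],[0,0,0],[0,0,0],[0,0,0]],"fingers":[-1,-1,-1,-1,-1]}' 50
python3 -m inch '{"xyz":[[-0.2,0,-0.9],[-0.4,0,-0.9],[-0.5,0,-0.9],[-0.5,0,-0.6],[-0.35,0,0]],"rotation":[[0,0,0],[0,0,0],[0,0,0],[0,0,0],[0,0,0]],"fingers":[-1,-1,-1,-1,-1]}' 50
python3 to.py .52 .03 .175 112 10 0; python3 to.py .52 .03 .175 112 10 120
```

```text
clock: 24.68
tool_pos: [0.3918, 0.3416, 0.1975]
tcp_rot: [[-0.063, 0.927, -0.369], [0.163, 0.374, 0.913], [0.985, -0.002, -0.174]]
contact_force: [-0.4, 0.3, -1.3]
width: 0.0646
finger_force: 55.7
clock: 25.3
tool_pos: [0.4569, 0.18, 0.2283]
tcp_rot: [[-0.064, 0.927, -0.369], [0.164, 0.374, 0.913], [0.984, -0.002, -0.176]]
contact_force: [0.1, 0.9, -2.3]
width: 0.0639
finger_force: 56.2
clock: 25.92
tool_pos: [0.5112, 0.0461, 0.1727]
tcp_rot: [[-0.063, 0.929, -0.366], [0.166, 0.371, 0.914], [0.984, -0.003, -0.177]]
contact_force: [-0.7, 0.4, -2.3]
width: 0.064
finger_force: 56.2
rot units [ 0.05  0.05 -0.05] shift after rot [-0.02  0.05  0.02] shift before rot [-0.02  0.05  0.02]
min margin 0.46934603449671175 end [ 0.61  1.08 -0.54  1.56 -0.62  1.51  0.86] now [ 0.61  1.09 -0.53  1.55 -0.62  1.51  0.86] [0.511 0.046 0.173]
wrist at [ 0.629 -0.233  0.225] elbow [ 0.397 -0.291  0.51 ]
rot units [ 8.000e-02 -2.000e-02  2.995e+01] shift after rot [ 0.06 -0.01  0.02] shift before rot [-0.02  0.05  0.02]
min margin 0.20752534739459283 end [ 0.31  1.03  0.02  1.56 -0.87  1.77 -0.93] now [ 0.61  1.09 -0.53  1.55 -0.62  1.51  0.86] [0.511 0.046 0.173]
wrist at [ 0.629 -0.234  0.224] elbow [ 0.448 -0.156  0.54 ]
```

```bash
python3 -m inch '{"xyz":[[0,0,0],[0,0,0],[0,0,0],[0,0,0],[0,0,0]],"rotation":[[0,0,1],[0,0,1],[0,0,1],[0,0,1],[0,0,1]],"fingers":[-1,-1,-1,-1,-1]}' 50 >/dev/null
python3 -m inch '{"xyz":[[0,0,0],[0,0,0],[0,0,0],[0,0,0],[0,0,0]],"rotation":[[0,0,1],[0,0,1],[0,0,1],[0,0,1],[0,0,1]],"fingers":[-1,-1,-1,-1,-1]}' 50 
python3 -m inch '{"xyz":[[0,0,0],[0,0,0],[0,0,0],[0,0,0],[0,0,0]],"rotation":[[0,0,1],[0,0,1],[0,0,1],[0,0,1],[0,0,1]],"fingers":[-1,-1,-1,-1,-1]}' 50 >/dev/null
python3 -m inch '{"xyz":[[0,0,0],[0,0,0],[0,0,0],[0,0,0],[0,0,0]],"rotation":[[0,0,1],[0,0,1],[0,0,1],[0,0,1],[0,0,1]],"fingers":[-1,-1,-1,-1,-1]}' 50 
python3 to.py .52 .03 .175 112 10 180
```

```text
clock: 27.18
tool_pos: [0.5095, 0.05, 0.1751]
tcp_rot: [[0.548, 0.749, -0.372], [0.366, 0.185, 0.912], [0.752, -0.636, -0.173]]
contact_force: [-0.4, -0.2, -3.0]
width: 0.0647
finger_force: 56.2
clock: 28.42
tool_pos: [0.5096, 0.0501, 0.1751]
tcp_rot: [[0.902, 0.221, -0.372], [0.399, -0.093, 0.912], [0.167, -0.971, -0.172]]
contact_force: [0.5, 0.3, -2.0]
width: 0.0648
finger_force: 56.3
rot units [1.000e-02 5.000e-02 2.495e+01] shift after rot [ 0.1  -0.05 -0.08] shift before rot [ 0.04  0.11 -0.08]
min margin 0.06845327685479852 end [ 0.18  1.05  0.27  1.56 -0.96  1.91 -1.86] now [ 0.41  1.02 -0.16  1.57 -0.81  1.68 -0.33] [0.51  0.05  0.175]
wrist at [ 0.629 -0.234  0.224] elbow [ 0.471 -0.094  0.531]
```

```bash
python3 -m inch '{"xyz":[[0,0,0],[0,0,0],[0,0,0],[0,0,0],[0,0,0]],"rotation":[[0,0,1],[0,0,1],[0,0,1],[0,0,1],[0,0,1]],"fingers":[-1,-1,-1,-1,-1]}' 50 >/dev/null
python3 -m inch '{"xyz":[[0,0,0],[0,0,0],[0,0,0],[0,0,0],[0,0,0]],"rotation":[[0,0,1],[0,0,1],[0,0,1],[0,0,1],[0,0,1]],"fingers":[-1,-1,-1,-1,-1]}' 50 
python3 -m inch '{"xyz":[[0,0,0],[0,0,0],[0,0,0],[0,0,0],[0,0,0]],"rotation":[[0,0,1],[0,0,1],[0,0,1],[0,0,1],[0,0,1]],"fingers":[-1,-1,-1,-1,-1]}' 50 
python3 -m inch '{"xyz":[[0,0,0],[0,0,0],[0,0,0],[0,0,0],[0,0,0]],"rotation":[[0,0,1],[0,0,1],[0,0,1],[0,0,1],[0,0,1]],"fingers":[-1,-1,-1,-1,-1]}' 50 
python3 st.py
python3 - <<'E'
from h import *
a,b=cam("scene"),cam("side")
save(np.hstack([cv2.resize(a[0][130:430,150:450],(400,400)),cv2.resize(b[0][120:360,180:420],(400,400))]),"m7")
E
```

```text
clock: 29.68
tool_pos: [0.5096, 0.0502, 0.1751]
tcp_rot: [[0.833, -0.41, -0.371], [0.245, -0.328, 0.912], [-0.496, -0.851, -0.172]]
contact_force: [0.3, 0.9, -1.7]
width: 0.0646
finger_force: 56.3
clock: 30.3
tool_pos: [0.5096, 0.0502, 0.1751]
tcp_rot: [[0.642, -0.67, -0.371], [0.119, -0.392, 0.912], [-0.757, -0.63, -0.172]]
contact_force: [0.8, -1.6, -1.4]
width: 0.0647
finger_force: 56.2
clock: 30.92
tool_pos: [0.5097, 0.0503, 0.1752]
tcp_rot: [[0.374, -0.85, -0.371], [-0.022, -0.408, 0.913], [-0.927, -0.333, -0.172]]
contact_force: [0.2, 0.0, -1.4]
width: 0.0645
finger_force: 56.2
{'clock': 30.925, 'joint_pos': [0.216, 1.027, 0.185, 1.575, -0.937, 1.861, -1.558], 'tool_pos': [0.51, 0.05, 0.175], 'tcp_rot': [[0.374, -0.85, -0.371], [-0.022, -0.408, 0.913], [-0.927, -0.333, -0.172]], 'contact_force': [0.183, 0.015, -1.395], 'width': 0.064, 'finger_force': 56.223}
```

View pics/m7.png

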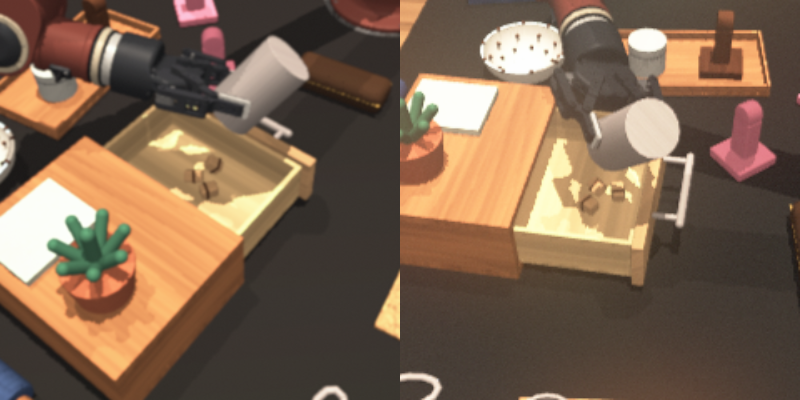

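Three or more pegs lie in the drawer, around (205,175) in the left tile and (605,193) in the right. I roll a bit further, then return.

```bash
python3 -m inch '{"xyz":[[0,0,0],[0,0,0],[0,0,0],[0,0,0],[0,0,0]],"rotation":[[0,0,1],[0,0,1],[0,0,1],[0,0,1],[0,0,0]],"fingers":[-1,-1,-1,-1,-1]}' 50
python3 -m inch '{"xyz":[[0,0.2,0],[0,-0.2,0],[0,0.2,0],[0,-0.2,0],[0,0,0]],"rotation":[[0,0,0],[0,0,0],[0,0,0],[0,0,0],[0,0,0]],"fingers":[-1,-1,-1,-1,-1]}' 50
for i in 1; do :; done
python3 -m inch '{"xyz":[[0,0,0],[0,0,0],[0,0,0],[0,0,0],[0,0,0]],"rotation":[[0,0,-1],[0,0,-1],[0,0,-1],[0,0,-1],[0,0,-1]],"fingers":[-1,-1,-1,-1,-1]}' 50 >/dev/null
python3 -m inch '{"xyz":[[0,0,0],[0,0,0],[0,0,0],[0,0,0],[0,0,0]],"rotation":[[0,0,-1],[0,0,-1],[0,0,-1],[0,0,-1],[0,0,-1]],"fingers":[-1,-1,-1,-1,-1]}' 50 >/dev/null
python3 -m inch '{"xyz":[[0,0,0],[0,0,0],[0,0,0],[0,0,0],[0,0,0]],"rotation":[[0,0,-1],[0,0,-1],[0,0,-1],[0,0,-1],[0,0,-1]],"fingers":[-1,-1,-1,-1,-1]}' 50 >/dev/null
python3 -m inch '{"xyz":[[0,0,0],[0,0,0],[0,0,0],[0,0,0],[0,0,0]],"rotation":[[0,0,-1],[0,0,-1],[0,0,-1],[0,0,-1],[0,0,-1]],"fingers":[-1,-1,-1,-1,-1]}' 50 >/dev/null
python3 -m inch '{"xyz":[[0,0,0],[0,0,0],[0,0,0],[0,0,0],[0,0,0]],"rotation":[[0,0,-1],[0,0,-1],[0,0,-1],[0,0,-1],[0,0,-1]],"fingers":[-1,-1,-1,-1,-1]}' 50 >/dev/null
python3 -m inch '{"xyz":[[0,0,0],[0,0,0],[0,0,0],[0,0,0],[0,0,0]],"rotation":[[0,0,-1],[0,0,-1],[0,0,-1],[0,0,-1],[0,0,-1]],"fingers":[-1,-1,-1,-1,-1]}' 50 >/dev/null
python3 -m inch '{"xyz":[[0,0,0],[0,0,0],[0,0,0],[0,0,0],[0,0,0]],"rotation":[[0,0,-1],[0,0,-1],[0,0,-1],[0,0,-1],[0,0,-1]],"fingers":[-1,-1,-1,-1,-1]}' 50 >/dev/null
python3 -m inch '{"xyz":[[0,0,0],[0,0,0],[0,0,0],[0,0,0],[0,0,0]],"rotation":[[0,0,-1],[0,0,-1],[0,0,-1],[0,0,-1],[0,0,-1]],"fingers":[-1,-1,-1,-1,-1]}' 50 >/dev/null
python3 -m inch '{"xyz":[[0,0,0],[0,0,0],[0,0,0],[0,0,0],[0,0,0]],"rotation":[[0,0,-1],[0,0,-1],[0,0,-1],[0,0,-1],[0,0,0]],"fingers":[-1,-1,-1,-1,-1]}' 50
python3 to.py .397 .329 .200 112 30 0
```

```text
clock: 31.65
tool_pos: [0.51, 0.0495, 0.1754]
tcp_rot: [[0.13, -0.92, -0.371], [-0.133, -0.387, 0.913], [-0.983, -0.069, -0.172]]
contact_force: [0.6, -0.1, -2.0]
width: 0.0644
finger_force: 56.2
clock: 32.28
tool_pos: [0.5108, 0.049, 0.1758]
tcp_rot: [[0.13, -0.92, -0.37], [-0.133, -0.386, 0.913], [-0.983, -0.069, -0.173]]
contact_force: [0.1, 1.9, -1.3]
width: 0.0643
finger_force: 56.2
clock: 37.9
tool_pos: [0.5102, 0.048, 0.1754]
tcp_rot: [[-0.063, 0.927, -0.37], [0.161, 0.375, 0.913], [0.985, -0.002, -0.173]]
contact_force: [-0.2, 0.1, -2.0]
width: 0.0645
finger_force: 56.2
rot units [-0.02 -5.   -0.03] shift after rot [4.32 0.01 6.73] shift before rot [1.76 0.01 7.8 ]
min margin 0.3851289925821133 end [ 0.21  0.78 -0.7   2.03 -0.92  0.75  0.82] now [ 0.62  1.09 -0.55  1.56 -0.61  1.51  0.85] [0.51  0.048 0.175]
wrist at [0.493 0.097 0.345] elbow [ 0.382 -0.091  0.646]
```

```bash
python3 -m inch '{"xyz":[[0.6,0,0],[0.6,0,0.4],[0.56,0,0.8],[0,0,0.95],[0,0,0.95]],"rotation":[[0,0,0],[0,0,0],[0,0,0],[0,0,0],[0,0,0]],"fingers":[-1,-1,-1,-1,-1]}' 50
python3 -m inch '{"xyz":[[0,0,0.95],[0,0,0.95],[0,0,0.95],[0,0,0.95],[0,0,0.9]],"rotation":[[0,0,0],[0,0,0],[0,0,0],[0,0,0],[0,0,0]],"fingers":[-1,-1,-1,-1,-1]}' 50
python3 -m inch '{"xyz":[[0,0,0],[0,0,0],[0,0,0],[0,0,0],[0,0,0]],"rotation":[[0,-1,0],[0,-1,0],[0,-1,0],[0,-1,0],[0,-1,0]],"fingers":[-1,-1,-1,-1,-1]}' 50
python3 -m inch '{"xyz":[[0,0,0],[0,0,0]],"rotation":[[0,0,0],[0,0,0]],"fingers":[-1,-1]}' 50
python3 to.py .3978 .3275 .080 112 30 0
```

```text
clock: 38.52
tool_pos: [0.4595, 0.1745, 0.2255]
tcp_rot: [[-0.066, 0.927, -0.37], [0.161, 0.376, 0.913], [0.985, 0.001, -0.174]]
contact_force: [-0.1, 0.3, -2.1]
width: 0.0644
finger_force: 56.2
clock: 39.15
tool_pos: [0.3901, 0.3462, 0.1926]
tcp_rot: [[-0.065, 0.927, -0.369], [0.161, 0.375, 0.913], [0.985, -0.0, -0.173]]
contact_force: [0.3, -0.6, -1.0]
width: 0.0647
finger_force: 56.2
clock: 39.78
tool_pos: [0.39, 0.3453, 0.193]
tcp_rot: [[-0.188, 0.927, -0.325], [0.464, 0.375, 0.802], [0.866, -0.0, -0.501]]
contact_force: [-0.1, -0.9, -1.3]
width: 0.0647
finger_force: 56.2
clock: 40.02
tool_pos: [0.3903, 0.3446, 0.1915]
tcp_rot: [[-0.186, 0.927, -0.325], [0.463, 0.375, 0.803], [0.867, -0.001, -0.499]]
contact_force: [-0.0, 0.2, -2.1]
width: 0.0644
finger_force: 56.2
rot units [-0.01 -0.02 -0.01] shift after rot [-2.65  0.01  1.46] shift before rot [-2.65  0.02  1.46]
min margin 0.3628657806753237 end [ 0.18  1.01 -0.66  2.05 -0.99  0.6   1.07] now [ 0.18  0.77 -0.65  2.02 -0.95  0.78  0.84] [0.39  0.345 0.191]
wrist at [0.494 0.096 0.224] elbow [ 0.464 -0.096  0.542]
```

```bash
python3 -m inch '{"xyz":[[-0.6,0,0.33],[-0.6,0,0.33],[-0.6,0,0.33],[-0.6,0,0.33],[-0.15,0,0.08]],"rotation":[[0,0,0],[0,0,0],[0,0,0],[0,0,0],[0,0,0]],"fingers":[-1,-1,-1,-1,-1]}' 50
python3 -m inch '{"xyz":[[-0.08,0,0.05],[-0.04,0,0.02],[0,0,0]],"rotation":[[0,0,0],[0,0,0],[0,0,0]],"fingers":[-1,-1,-1]}' 50
```

```text
clock: 40.65
tool_pos: [0.3912, 0.3415, 0.0728]
tcp_rot: [[-0.182, 0.928, -0.326], [0.464, 0.373, 0.803], [0.867, -0.005, -0.498]]
contact_force: [-0.0, 0.2, -0.4]
width: 0.0644
finger_force: 56.2
clock: 41.02
tool_pos: [0.3912, 0.3429, 0.0704]
tcp_rot: [[-0.188, 0.927, -0.326], [0.462, 0.376, 0.803], [0.867, 0.001, -0.498]]
contact_force: [-0.1, -1.4, 0.1]
width: 0.0648
finger_force: 56.2
```

```bash
python3 -m inch '{"xyz":[[-0.03,0,0.01],[0,0,0],[0,0,0],[0,0,0],[0,0,0]],"rotation":[[0,0,0],[0,0,0],[0,0,0],[0,0,0],[0,0,0]],"fingers":[-1,-1,0,1,1]}' 50
python3 -m inch '{"xyz":[[0,0,0],[0,0,-0.4],[0,0,-0.8],[0,0,-0.9],[0,0,-0.9]],"rotation":[[0,0,0],[0,0,0],[0,0,0],[0,0,0],[0,0,0]],"fingers":[1,1,1,1,1]}' 50
python3 - <<'E'
from ik import *
z=Rt(112,30)[:,2]; print((np.array([.5515,.359,.078])-.12*z).round(3))
E
python3 to.py .59 .263 .138 112 30 0; python3 to.py .5515 .359 .078 112 30 0
python3 - <<'E'
from h import *
a,b,c=cam("scene"),cam("side"),cam("wrist"); save(np.hstack([cv2.resize(b[0][335:455,240:420],(450,300)),cv2.resize(c[0],(350,300))]),"m8")
E
```

```text
clock: 41.65
tool_pos: [0.3914, 0.3421, 0.0679]
tcp_rot: [[-0.187, 0.927, -0.325], [0.464, 0.375, 0.803], [0.866, -0.001, -0.5]]
contact_force: [0.0, -0.9, 0.5]
width: 0.0856
finger_force: 0.0
clock: 42.28
tool_pos: [0.4304, 0.245, 0.1284]
tcp_rot: [[-0.187, 0.927, -0.326], [0.463, 0.376, 0.803], [0.866, -0.001, -0.499]]
contact_force: [0.7, -0.2, -0.4]
width: 0.0853
finger_force: 0.0
[0.59  0.263 0.138]
rot units [-0.03 -0.01 -0.01] shift after rot [-0.33  3.87 -0.58] shift before rot [-0.33  3.87 -0.59]
min margin 0.44821801050746424 end [ 0.17  1.   -0.46  1.51 -0.71  1.12  0.69] now [ 0.3   0.89 -0.53  1.96 -0.8   0.89  0.93] [0.43  0.245 0.128]
wrist at [0.686 0.032 0.283] elbow [ 0.459 -0.088  0.552]
rot units [-0.03 -0.01 -0.01] shift after rot [-0.34  3.87  2.41] shift before rot [-0.34  3.88  2.4 ]
min margin 0.44821801050746424 end [ 0.05  1.07 -0.5   1.59 -0.8   0.9   0.76] now [ 0.3   0.89 -0.53  1.96 -0.8   0.89  0.93] [0.43  0.245 0.128]
wrist at [0.648 0.127 0.223] elbow [ 0.487 -0.035  0.517]
```

View pics/m8.png

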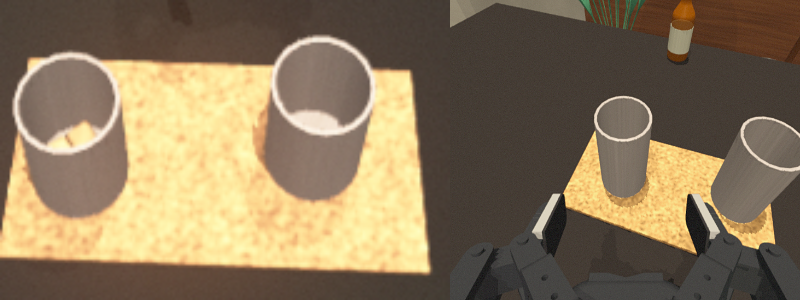

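The near cup is empty (bare bottom at (315,123)) and upright, and the far cup still holds its pegs. I move over to the far cup.

```bash
python3 -m inch '{"xyz":[[0,0.7,-0.2],[0,0.8,-0.2],[-0.1,0.8,-0.2],[-0.1,0.8,0],[-0.13,0.77,0]],"rotation":[[0,0,0],[0,0,0],[0,0,0],[0,0,0],[0,0,0]],"fingers":[1,1,1,1,1]}' 50
python3 -m inch '{"xyz":[[0,0,0],[0,0,0]],"rotation":[[0,0,0],[0,0,0]],"fingers":[1,1]}' 50
python3 to.py .5515 .359 .078 112 30 0
python3 - <<'E'
from h import *
c=cam("wrist"); print(proj(c,(.5515,.359,.111)))
g=cv2.cvtColor(c[0],cv2.COLOR_RGB2HSV); print(c[0].shape); save(c[0],"w9",(160,80,480,320),1.25)
E
```

```text
clock: 43.05
tool_pos: [0.5835, 0.2805, 0.1277]
tcp_rot: [[-0.186, 0.926, -0.329], [0.462, 0.378, 0.803], [0.867, -0.002, -0.498]]
contact_force: [0.6, 0.5, -0.5]
width: 0.0856
finger_force: 0.0
clock: 43.3
tool_pos: [0.5823, 0.2794, 0.1277]
tcp_rot: [[-0.186, 0.926, -0.329], [0.462, 0.378, 0.802], [0.867, -0.003, -0.498]]
contact_force: [-0.5, 0.4, -0.1]
width: 0.0854
finger_force: 0.0
rot units [-0.06 -0.03 -0.02] shift after rot [-0.01  0.03  2.94] shift before rot [-0.02  0.05  2.94]
min margin 0.5669947653376997 end [ 0.05  1.07 -0.51  1.59 -0.79  0.9   0.76] now [ 0.16  1.01 -0.46  1.5  -0.71  1.12  0.69] [0.582 0.279 0.128]
wrist at [0.648 0.127 0.223] elbow [ 0.488 -0.036  0.516]
[324.03376736 197.4184395 ]
(480, 640, 3)
```

View pics/w9.png

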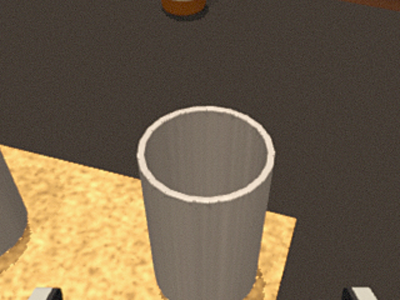

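The far rim is centred at (325,203) in the full image, as predicted.

```bash
python3 -m inch '{"xyz":[[0,0.03,0.8],[0,0,0.8],[0,0,0.7],[0,0,0.4],[0,0,0.23]],"rotation":[[0,0,0],[0,0,0],[0,0,0],[0,0,0],[0,0,0]],"fingers":[1,1,1,1,1]}' 50
python3 -m inch '{"xyz":[[0,0,0],[0,0,0],[0,0,0],[0,0,0],[0,0,0]],"rotation":[[0,0,0],[0,0,0],[0,0,0],[0,0,0],[0,0,0]],"fingers":[1,-1,-1,-1,-1]}' 50
python3 -m inch '{"xyz":[[0.4,0,-0.23],[0.6,0,-0.35],[0.6,0,-0.35],[0.6,0,-0.35],[0.6,0,-0.35]],"rotation":[[0,0,0],[0,0,0],[0,0,0],[0,0,0],[0,0,0]],"fingers":[-1,-1,-1,-1,-1]}' 50
python3 to.py .52 .03 .175 112 10 0
```

```text
clock: 43.98
tool_pos: [0.5464, 0.3733, 0.0696]
tcp_rot: [[-0.186, 0.927, -0.326], [0.463, 0.376, 0.803], [0.866, -0.001, -0.499]]
contact_force: [0.8, -0.3, -0.4]
width: 0.0852
finger_force: 0.0
clock: 44.6
tool_pos: [0.5478, 0.3725, 0.0703]
tcp_rot: [[-0.187, 0.927, -0.324], [0.463, 0.375, 0.803], [0.866, 0.0, -0.5]]
contact_force: [0.3, -3.4, 4.2]
width: 0.0633
finger_force: 55.6
clock: 45.22
tool_pos: [0.5467, 0.3728, 0.2004]
tcp_rot: [[-0.187, 0.927, -0.326], [0.464, 0.376, 0.802], [0.866, -0.001, -0.5]]
contact_force: [0.2, -0.1, -2.3]
width: 0.0634
finger_force: 55.4
rot units [-0.03  5.01 -0.01] shift after rot [-1.96 -3.83 -6.99] shift before rot [-4.24 -3.84 -5.89]
min margin 0.4357447902244127 end [ 0.6   1.08 -0.51  1.56 -0.63  1.52  0.87] now [ 0.05  0.88 -0.51  1.55 -0.79  1.04  0.58] [0.547 0.373 0.2  ]
wrist at [ 0.629 -0.233  0.225] elbow [ 0.399 -0.286  0.513]
```

```bash
python3 -m inch '{"xyz":[[0,-0.76,0],[0,-0.76,0],[0,-0.77,0],[0,-0.77,0],[0,-0.77,0]],"rotation":[[0,1,0],[0,1,0],[0,1,0],[0,1,0],[0,1,0]],"fingers":[-1,-1,-1,-1,-1]}' 50
python3 -m inch '{"xyz":[[0,0,-0.7],[0,0,-0.9],[0,0,-0.9],[0,0,-0.9],[0,0,-0.9]],"rotation":[[0,0,0],[0,0,0],[0,0,0],[0,0,0],[0,0,0]],"fingers":[-1,-1,-1,-1,-1]}' 50
python3 -m inch '{"xyz":[[-0.3,0,-0.9],[-0.5,0,-0.9],[-0.6,0,-0.6],[-0.5,0,-0.3],[-0.06,0,0]],"rotation":[[0,0,0],[0,0,0],[0,0,0],[0,0,0],[0,0,0]],"fingers":[-1,-1,-1,-1,-1]}' 50
python3 to.py .52 .03 .175 112 10 0
```

```text
clock: 45.85
tool_pos: [0.4049, 0.3147, 0.1994]
tcp_rot: [[-0.065, 0.927, -0.369], [0.161, 0.375, 0.913], [0.985, 0.0, -0.174]]
contact_force: [-0.8, 0.4, -3.0]
width: 0.0632
finger_force: 55.6
clock: 46.48
tool_pos: [0.4695, 0.1571, 0.2295]
tcp_rot: [[-0.066, 0.927, -0.37], [0.163, 0.376, 0.912], [0.984, -0.0, -0.176]]
contact_force: [1.1, -0.7, -2.8]
width: 0.0635
finger_force: 55.8
clock: 47.1
tool_pos: [0.5139, 0.0464, 0.1692]
tcp_rot: [[-0.062, 0.927, -0.369], [0.162, 0.374, 0.913], [0.985, -0.003, -0.173]]
contact_force: [0.0, 0.8, -2.7]
width: 0.063
finger_force: 56.0
rot units [-0.01 -0.01 -0.04] shift after rot [ 0.07 -0.01  0.02] shift before rot [ 0.07 -0.01  0.02]
min margin 0.4657262857357434 end [ 0.61  1.08 -0.53  1.56 -0.62  1.51  0.86] now [ 0.61  1.09 -0.53  1.54 -0.62  1.52  0.86] [0.514 0.046 0.169]
wrist at [ 0.629 -0.233  0.225] elbow [ 0.397 -0.29   0.511]
```

```bash
python3 -m inch '{"xyz":[[0.1,0,0],[0,0,0],[0,0,0],[0,0,0],[0,0,0]],"rotation":[[0,0,1],[0,0,1],[0,0,1],[0,0,1],[0,0,1]],"fingers":[-1,-1,-1,-1,-1]}' 50 >/dev/null
python3 -m inch '{"xyz":[[0,0,0],[0,0,0],[0,0,0],[0,0,0],[0,0,0]],"rotation":[[0,0,1],[0,0,1],[0,0,1],[0,0,1],[0,0,1]],"fingers":[-1,-1,-1,-1,-1]}' 50 >/dev/null
python3 -m inch '{"xyz":[[0,0,0],[0,0,0],[0,0,0],[0,0,0],[0,0,0]],"rotation":[[0,0,1],[0,0,1],[0,0,1],[0,0,1],[0,0,1]],"fingers":[-1,-1,-1,-1,-1]}' 50 >/dev/null
python3 -m inch '{"xyz":[[0,0,0],[0,0,0],[0,0,0],[0,0,0],[0,0,0]],"rotation":[[0,0,1],[0,0,1],[0,0,1],[0,0,1],[0,0,1]],"fingers":[-1,-1,-1,-1,-1]}' 50
python3 -m inch '{"xyz":[[0,0,0],[0,0,0],[0,0,0],[0,0,0],[0,0,0]],"rotation":[[0,0,1],[0,0,1],[0,0,1],[0,0,1],[0,0,1]],"fingers":[-1,-1,-1,-1,-1]}' 50 >/dev/null
python3 -m inch '{"xyz":[[0,0,0],[0,0,0],[0,0,0],[0,0,0],[0,0,0]],"rotation":[[0,0,1],[0,0,1],[0,0,1],[0,0,1],[0,0,1]],"fingers":[-1,-1,-1,-1,-1]}' 50 >/dev/null
python3 -m inch '{"xyz":[[0,0,0],[0,0,0],[0,0,0],[0,0,0],[0,0,0]],"rotation":[[0,0,1],[0,0,1],[0,0,1],[0,0,1],[0,0,1]],"fingers":[-1,-1,-1,-1,-1]}' 50 >/dev/null
python3 -m inch '{"xyz":[[0,0,0],[0,0,0],[0,0,0],[0,0,0],[0,0,0]],"rotation":[[0,0,1],[0,0,1],[0,0,1],[0,0,1],[0,0,1]],"fingers":[-1,-1,-1,-1,-1]}' 50 >/dev/null
python3 -m inch '{"xyz":[[0,0,0],[0,0,0],[0,0,0],[0,0,0],[0,0,0]],"rotation":[[0,0,1],[0,0,1],[0,0,1],[0,0,1],[0,0,0]],"fingers":[-1,-1,-1,-1,-1]}' 50
python3 -m inch '{"xyz":[[0,0.2,0],[0,-0.2,0],[0,0.2,0],[0,-0.2,0],[0,0,0]],"rotation":[[0,0,0],[0,0,0],[0,0,0],[0,0,0],[0,0,0]],"fingers":[-1,-1,-1,-1,-1]}' 50
python3 - <<'E'
from h import *
a,b=cam("scene"),cam("side")
save(np.hstack([cv2.resize(a[0][130:430,150:450],(400,400)),cv2.resize(b[0][120:360,180:420],(400,400))]),"m10")
E
```

```text
clock: 49.6
tool_pos: [0.5133, 0.05, 0.1761]
tcp_rot: [[0.901, 0.223, -0.372], [0.399, -0.09, 0.912], [0.17, -0.971, -0.171]]
contact_force: [-0.0, -0.8, -2.5]
width: 0.0635
finger_force: 55.9
clock: 52.72
tool_pos: [0.5135, 0.0499, 0.1758]
tcp_rot: [[0.13, -0.919, -0.372], [-0.13, -0.387, 0.913], [-0.983, -0.071, -0.17]]
contact_force: [-0.3, 0.4, -2.0]
width: 0.0632
finger_force: 56.0
clock: 53.35
tool_pos: [0.5142, 0.048, 0.1748]
tcp_rot: [[0.13, -0.92, -0.37], [-0.133, -0.386, 0.913], [-0.983, -0.069, -0.173]]
contact_force: [-0.1, -0.1, -1.8]
width: 0.0634
finger_force: 56.0
```

View pics/m10.png

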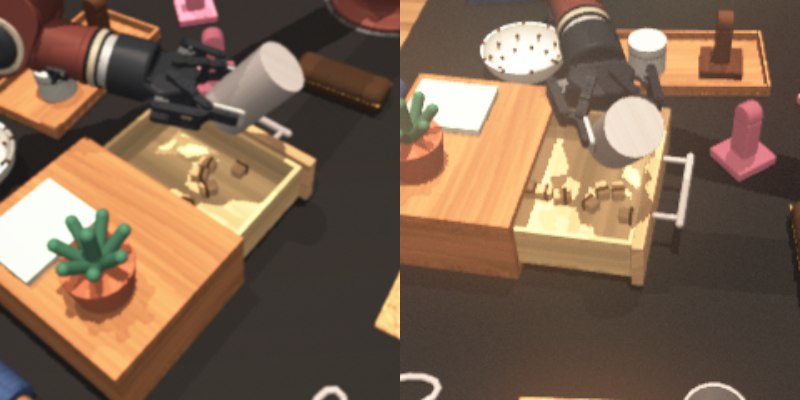

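There are now about seven pegs in the drawer, at (540-625,190-213) in the right tile. I return the cup.

```bash
python3 -m inch '{"xyz":[[0,0,0],[0,0,0],[0,0,0],[0,0,0],[0,0,0]],"rotation":[[0,0,-1],[0,0,-1],[0,0,-1],[0,0,-1],[0,0,-1]],"fingers":[-1,-1,-1,-1,-1]}' 50 >/dev/null
python3 -m inch '{"xyz":[[0,0,0],[0,0,0],[0,0,0],[0,0,0],[0,0,0]],"rotation":[[0,0,-1],[0,0,-1],[0,0,-1],[0,0,-1],[0,0,-1]],"fingers":[-1,-1,-1,-1,-1]}' 50 >/dev/null
python3 -m inch '{"xyz":[[0,0,0],[0,0,0],[0,0,0],[0,0,0],[0,0,0]],"rotation":[[0,0,-1],[0,0,-1],[0,0,-1],[0,0,-1],[0,0,-1]],"fingers":[-1,-1,-1,-1,-1]}' 50 >/dev/null
python3 -m inch '{"xyz":[[0,0,0],[0,0,0],[0,0,0],[0,0,0],[0,0,0]],"rotation":[[0,0,-1],[0,0,-1],[0,0,-1],[0,0,-1],[0,0,-1]],"fingers":[-1,-1,-1,-1,-1]}' 50 >/dev/null
python3 -m inch '{"xyz":[[0,0,0],[0,0,0],[0,0,0],[0,0,0],[0,0,0]],"rotation":[[0,0,-1],[0,0,-1],[0,0,-1],[0,0,-1],[0,0,-1]],"fingers":[-1,-1,-1,-1,-1]}' 50 >/dev/null
python3 -m inch '{"xyz":[[0,0,0],[0,0,0],[0,0,0],[0,0,0],[0,0,0]],"rotation":[[0,0,-1],[0,0,-1],[0,0,-1],[0,0,-1],[0,0,-1]],"fingers":[-1,-1,-1,-1,-1]}' 50 >/dev/null
python3 -m inch '{"xyz":[[0,0,0],[0,0,0],[0,0,0],[0,0,0],[0,0,0]],"rotation":[[0,0,-1],[0,0,-1],[0,0,-1],[0,0,-1],[0,0,-1]],"fingers":[-1,-1,-1,-1,-1]}' 50 >/dev/null
python3 -m inch '{"xyz":[[0,0,0],[0,0,0],[0,0,0],[0,0,0],[0,0,0]],"rotation":[[0,0,-1],[0,0,-1],[0,0,-1],[0,0,-1],[0,0,-1]],"fingers":[-1,-1,-1,-1,-1]}' 50 >/dev/null
python3 -m inch '{"xyz":[[0.6,0,0],[0.6,0,0],[0.6,0,0.3],[0.3,0,0.7],[0,0,0.9]],"rotation":[[0,0,-1],[0,0,-1],[0,0,-1],[0,0,-1],[0,0,0]],"fingers":[-1,-1,-1,-1,-1]}' 50
python3 -m inch '{"xyz":[[0,0,0.9],[0,0,0.9],[0,0,0.9],[0,0,0.9],[0,0,0.9]],"rotation":[[0,0,0],[0,0,0],[0,0,0],[0,0,0],[0,0,0]],"fingers":[-1,-1,-1,-1,-1]}' 50
python3 to.py .554 .3572 .205 112 30 0
```

```text
clock: 59.08
tool_pos: [0.4956, 0.1373, 0.2454]
tcp_rot: [[-0.071, 0.927, -0.368], [0.16, 0.375, 0.913], [0.985, 0.006, -0.175]]
contact_force: [0.2, -0.1, -2.9]
width: 0.0636
finger_force: 56.0
clock: 59.7
tool_pos: [0.4283, 0.3021, 0.2132]
tcp_rot: [[-0.068, 0.927, -0.37], [0.16, 0.376, 0.913], [0.985, 0.003, -0.174]]
contact_force: [-0.2, -0.2, -1.9]
width: 0.0634
finger_force: 56.0
rot units [-0.   -5.    0.05] shift after rot [-0.13  3.43  0.66] shift before rot [-0.36  3.43  0.58]
min margin 0.41216544697476987 end [ 0.07  0.89 -0.54  1.57 -0.77  1.02  0.58] now [ 0.35  0.98 -0.71  1.93 -0.95  1.04  0.97] [0.428 0.302 0.213]
wrist at [0.65  0.126 0.35 ] elbow [ 0.431 -0.04   0.601]
```

```bash
python3 -m inch '{"xyz":[[0,0.68,0],[0,0.68,0],[0,0.69,0],[0,0.69,0],[0,0.69,0]],"rotation":[[0,-1,0],[0,-1,0],[0,-1,0],[0,-1,0],[0,-1,0]],"fingers":[-1,-1,-1,-1,-1]}' 50
python3 -m inch '{"xyz":[[-0.1,0,0.5],[0,0,0.16],[0,0,0],[0,0,0]],"rotation":[[0,0,0],[0,0,0],[0,0,0],[0,0,0]],"fingers":[-1,-1,-1,-1]}' 50
python3 to.py .554 .3572 .080 112 30 0
```

```text
clock: 60.32
tool_pos: [0.5556, 0.3531, 0.2139]
tcp_rot: [[-0.191, 0.926, -0.326], [0.463, 0.377, 0.802], [0.866, 0.002, -0.501]]
contact_force: [0.6, 0.3, -2.5]
width: 0.063
finger_force: 56.2
clock: 60.82
tool_pos: [0.5481, 0.3705, 0.195]
tcp_rot: [[-0.187, 0.927, -0.325], [0.463, 0.374, 0.803], [0.866, -0.0, -0.5]]
contact_force: [-0.1, 0.4, -2.4]
width: 0.0635
finger_force: 56.1
rot units [-0.   -0.01 -0.01] shift after rot [-2.67  0.01  1.6 ] shift before rot [-2.67  0.01  1.6 ]
min margin 0.5901268751551603 end [ 0.07  1.07 -0.53  1.59 -0.77  0.89  0.74] now [ 0.07  0.9  -0.53  1.56 -0.77  1.03  0.58] [0.548 0.371 0.195]
wrist at [0.65  0.126 0.225] elbow [ 0.488 -0.043  0.514]
```

```bash
python3 -m inch '{"xyz":[[-0.6,0,0.36],[-0.6,0,0.36],[-0.6,0,0.36],[-0.6,0,0.36],[-0.15,0,0.08]],"rotation":[[0,0,0],[0,0,0],[0,0,0],[0,0,0],[0,0,0]],"fingers":[-1,-1,-1,-1,-1]}' 50
python3 -m inch '{"xyz":[[-0.08,0,0.05],[-0.04,0,0.02],[-0.03,0,0.01],[0,0,0]],"rotation":[[0,0,0],[0,0,0],[0,0,0],[0,0,0]],"fingers":[-1,-1,-1,-1]}' 50
```

```text
clock: 61.45
tool_pos: [0.547, 0.3714, 0.0739]
tcp_rot: [[-0.184, 0.927, -0.326], [0.465, 0.374, 0.803], [0.866, -0.004, -0.5]]
contact_force: [0.7, -0.6, -1.4]
width: 0.0632
finger_force: 56.1
clock: 61.95
tool_pos: [0.5474, 0.373, 0.0703]
tcp_rot: [[-0.188, 0.927, -0.325], [0.462, 0.375, 0.803], [0.867, 0.001, -0.499]]
contact_force: [1.0, 0.2, 0.9]
width: 0.0637
finger_force: 56.3
```

```bash
python3 -m inch '{"xyz":[[0,0,0],[0,0,0],[0,0,0],[0,0,0],[0,0,-0.4]],"rotation":[[0,0,0],[0,0,0],[0,0,0],[0,0,0],[0,0,0]],"fingers":[0,1,1,1,1]}' 50
python3 -m inch '{"xyz":[[0,0,-0.8],[0,0,-0.9],[0,0,-0.9],[0,-0.2,-0.9],[0.3,-0.6,-0.6]],"rotation":[[0,0,0],[0,0,0],[0,0,0],[0,0,0],[0,0,0]],"fingers":[1,1,1,1,1]}' 50
python3 -m inch '{"xyz":[[0,-0.6,0],[0,-0.6,0],[0,-0.6,0],[0,-0.6,0],[0,0,0]],"rotation":[[0,0,0],[0,0,0],[0,0,0],[0,0,0],[0,0,0]],"fingers":[-1,-1,-1,-1,-1]}' 50
python3 to.py .455 -.004 .18 86.6 90 0
python3 - <<'E'
from h import *
a,b=cam("scene"),cam("side")
# rims and bottoms: peg-coloured (saturated) pixels inside cup mouths, side view, vs. steel
hsv=cv2.cvtColor(b[0],cv2.COLOR_RGB2HSV)
for n,c in (("near",(.3965,.329)),("far",(.5515,.359))):
    m=np.zeros(b[0].shape[:2],np.uint8); th=np.linspace(0,2*np.pi,40)
    cv2.fillPoly(m,[np.array([proj(b,(c[0]+.026*np.cos(t),c[1]+.026*np.sin(t),.111)) for t in th],np.int32)],1)
    px=hsv[m>0]; print(n,len(px),"sat mean",px[:,1].mean().round(),"sat>90:",(px[:,1]>90).sum(),"hue orange&sat",((px[:,1]>70)&(px[:,0]<30)).sum())
ring=lambda c,n:[proj(b,(c[0]+.0314*np.cos(t),c[1]+.0314*np.sin(t),.111)) for t in np.linspace(0,2*np.pi,12)]
for c in ((.3965,.329),(.5515,.359)): print("rim V",[int(hsv[int(round(v)),int(round(u)),2]) for u,v in ring(c,12)])
save(b[0],"x1")
E
```

```text
clock: 62.58
tool_pos: [0.5508, 0.3605, 0.0773]
tcp_rot: [[-0.186, 0.926, -0.329], [0.462, 0.378, 0.802], [0.867, -0.002, -0.498]]
contact_force: [-0.2, 0.8, 0.2]
width: 0.0852
finger_force: 0.0
clock: 63.2
tool_pos: [0.5756, 0.2184, 0.1696]
tcp_rot: [[-0.187, 0.928, -0.321], [0.466, 0.372, 0.803], [0.865, 0.0, -0.502]]
contact_force: [0.8, -0.4, -0.2]
width: 0.0852
finger_force: 0.0
clock: 63.82
tool_pos: [0.4843, 0.1839, 0.1698]
tcp_rot: [[-0.185, 0.928, -0.325], [0.465, 0.374, 0.803], [0.866, -0.002, -0.5]]
contact_force: [-0.8, -0.2, 0.2]
width: 0.0002
finger_force: 0.0
rot units [ -3.34 -14.74   5.72] shift after rot [-4.73 -0.45  0.22] shift before rot [-2.24 -2.43 -3.42]
min margin 0.37012676470083505 end [-0.15  0.43  0.15  2.05 -0.1   0.67  0.01] now [ 0.37  0.85 -0.49  1.79 -0.68  1.11  0.81] [0.484 0.184 0.17 ]
wrist at [ 0.457 -0.002  0.469] elbow [0.226 0.024 0.76 ]
near 859 sat mean 58.0 sat>90: 0 hue orange&sat 0
far 902 sat mean 61.0 sat>90: 0 hue orange&sat 10
rim V [238, 237, 252, 251, 177, 250, 252, 238, 116, 162, 162, 238]
rim V [248, 252, 232, 249, 251, 242, 243, 250, 206, 129, 253, 248]
```

Both rims sit bright at their expected places and neither cup mouth shows peg-coloured pixels, so the cups are upright and empty. Next I point the tool down again with the fingers shut.

```bash
python3 -m inch '{"xyz":[[0.5,0,-0.3],[0,0,0],[0,0,0],[0,0,0],[0,0,0]],"rotation":[[-0.196,-0.867,0.336],[-0.196,-0.867,0.336],[-0.196,-0.867,0.336],[-0.196,-0.867,0.336],[-0.196,-0.867,0.336]],"fingers":[-1,-1,-1,-1,-1]}' 50 >/dev/null
python3 -m inch '{"xyz":[[0,0,0],[0,0,0],[0,0,0],[0,0,0],[0,0,0]],"rotation":[[-0.196,-0.867,0.336],[-0.196,-0.867,0.336],[-0.196,-0.867,0.336],[-0.196,-0.867,0.336],[-0.196,-0.867,0.336]],"fingers":[-1,-1,-1,-1,-1]}' 50 >/dev/null
python3 -m inch '{"xyz":[[0,0,0],[0,0,0],[0,0,0],[0,0,0],[0,0,0]],"rotation":[[-0.196,-0.867,0.336],[-0.196,-0.867,0.336],[-0.196,-0.867,0.336],[-0.196,-0.867,0.336],[-0.196,-0.867,0.336]],"fingers":[-1,-1,-1,-1,-1]}' 50 >/dev/null
python3 -m inch '{"xyz":[[0,0,0],[0,0,0],[0,0,0],[0,0,0]],"rotation":[[-0.196,-0.867,0.336],[-0.196,-0.867,0.336],[0,0,0],[0,0,0]],"fingers":[-1,-1,-1,-1]}' 50 >/dev/null
python3 to.py .450 -.004 .16 86.6 90 0
python3 - <<'E'
from h import *
a,b=cam("scene"),cam("side"); im=a[0]
# wood drawer-front/bar check + tray items: compare with templates from earlier picture m3? use colours
for n,p in (("tin top",(.522,-.326,.060)),("stand top",(.401,-.339,.108)),("stand foot",(.401,-.375,.021))): 
    u=proj(b,p).round().astype(int); v=proj(a,p).round().astype(int); print(n,b[0][u[1],u[0]],a[0][v[1],v[0]])
E
```

```text
rot units [ 0.01 -0.03  0.05] shift after rot [-4.78 -0.6   1.3 ] shift before rot [-4.78 -0.62  1.29]
min margin 0.33464981866127763 end [-0.1   0.45  0.08  2.09 -0.06  0.61 -0.03] now [-0.47  0.46  0.09  1.85 -0.06  0.83 -0.4 ] [0.485 0.185 0.193]
wrist at [ 0.452 -0.002  0.449] elbow [0.239 0.014 0.754]
tin top [93 56 47] [250 251 244]
stand top [171 104  73] [134  78  52]
stand foot [93 55 40] [152  92  57]
```

```bash
python3 -m inch '{"xyz":[[-0.95,-0.12,0],[-0.95,-0.12,0],[-0.96,-0.12,0],[-0.96,-0.12,0],[-0.96,-0.14,0]],"rotation":[[0,0,0],[0,0,0],[0,0,0],[0,0,0],[0,0,0]],"fingers":[-1,-1,-1,-1,-1]}' 50
python3 -m inch '{"xyz":[[0,0,0],[0,0,0]],"rotation":[[0,0,0],[0,0,0]],"fingers":[-1,-1]}' 50
python3 - <<'E'
from h import *
# verify handle bar location in the wrist view along a cross-section at y~-.003
c=cam("wrist"); save(c[0],"x2")
for y in (-.04,.03,.045):
    xs=np.arange(.40,.56,.004); print(y,[(round(x,3),int(c[0][tuple(proj(c,(x,y,.0675)).round().astype(int)[::-1])].mean())) for x in xs])
E
```

```text
clock: 67.03
tool_pos: [0.4493, -0.0063, 0.1928]
tcp_rot: [[0.058, 0.998, 0.002], [0.998, -0.058, 0.001], [0.002, 0.001, -1.0]]
contact_force: [-0.3, -0.0, 0.0]
width: 0.0005
finger_force: 0.0
clock: 67.28
tool_pos: [0.4497, -0.0042, 0.1927]
tcp_rot: [[0.057, 0.998, 0.001], [0.998, -0.057, 0.002], [0.002, 0.001, -1.0]]
contact_force: [0.4, 0.3, 0.0]
width: 0.0001
finger_force: 0.0
-0.04 [(np.float64(0.4), 23), (np.float64(0.404), 35), (np.float64(0.408), 38), (np.float64(0.412), 26), (np.float64(0.416), 30), (np.float64(0.42), 31), (np.float64(0.424), 11), (np.float64(0.428), 33), (np.float64(0.432), 35), (np.float64(0.436), 118), (np.float64(0.44), 141), (np.float64(0.444), 101), (np.float64(0.448), 27), (np.float64(0.452), 29), (np.float64(0.456), 22), (np.float64(0.46), 31), (np.float64(0.464), 27), (np.float64(0.468), 26), (np.float64(0.472), 68), (np.float64(0.476), 73), (np.float64(0.48), 141), (np.float64(0.484), 133), (np.float64(0.488), 127), (np.float64(0.492), 109), (np.float64(0.496), 148), (np.float64(0.5), 160), (np.float64(0.504), 156), (np.float64(0.508), 155), (np.fl
[... 1714 characters left out ...]
0.452), 22), (np.float64(0.456), 50), (np.float64(0.46), 46), (np.float64(0.464), 43), (np.float64(0.468), 42), (np.float64(0.472), 50), (np.float64(0.476), 95), (np.float64(0.48), 73), (np.float64(0.484), 169), (np.float64(0.488), 172), (np.float64(0.492), 174), (np.float64(0.496), 159), (np.float64(0.5), 185), (np.float64(0.504), 193), (np.float64(0.508), 202), (np.float64(0.512), 200), (np.float64(0.516), 199), (np.float64(0.52), 195), (np.float64(0.524), 196), (np.float64(0.528), 199), (np.float64(0.532), 199), (np.float64(0.536), 200), (np.float64(0.54), 198), (np.float64(0.544), 196), (np.float64(0.548), 192), (np.float64(0.552), 191), (np.float64(0.556), 188), (np.float64(0.56), 185)]
```

```bash
python3 -m inch '{"xyz":[[0,0,0.8],[0,0,1],[0,0,0.8],[0,0,0.37],[0,0.1,0]],"rotation":[[0,0,0],[0,0,0],[0,0,0],[0,0,0],[0,0,0]],"fingers":[-1,-1,-1,-1,-1]}' 50
python3 -m inch '{"xyz":[[0,0.3,0],[0,0.4,0],[0,0.4,0],[0,0.4,0],[0,0.4,0]],"rotation":[[0,0,0],[0,0,0],[0,0,0],[0,0,0],[0,0,0]],"fingers":[-1,-1,-1,-1,-1]}' 50
```

```text
clock: 67.95
tool_pos: [0.4529, -0.0031, 0.0728]
tcp_rot: [[0.054, 0.999, -0.002], [0.999, -0.054, 0.002], [0.002, -0.002, -1.0]]
contact_force: [-0.4, 0.0, -0.3]
width: 0.0
finger_force: 0.0
clock: 68.58
tool_pos: [0.5302, -0.0079, 0.0746]
tcp_rot: [[0.055, 0.998, 0.001], [0.998, -0.055, 0.002], [0.002, 0.001, -1.0]]
contact_force: [-1.5, 0.4, -1.5]
width: -0.0004
finger_force: 0.7
```

Contact is about 1 N, so the drawer is moving. I continue gently to the stop.

```bash
python3 -m inch '{"xyz":[[0,0.4,0],[0,0.4,0],[0,0.3,0],[0,0.25,0],[0,0.15,0]],"rotation":[[0,0,0],[0,0,0],[0,0,0],[0,0,0],[0,0,0]],"fingers":[-1,-1,-1,-1,-1]}' 50
python3 -m inch '{"xyz":[[0,0.1,0],[0,0.1,0],[0,0,0]],"rotation":[[0,0,0],[0,0,0],[0,0,0]],"fingers":[-1,-1,-1]}' 50
python3 -m inch '{"xyz":[[0,0.08,0],[0,0.04,0],[0,0,0]],"rotation":[[0,0,0],[0,0,0],[0,0,0]],"fingers":[-1,-1,-1]}' 50
```

```text
clock: 69.2
tool_pos: [0.5901, -0.0119, 0.0743]
tcp_rot: [[0.056, 0.998, 0.002], [0.998, -0.056, 0.001], [0.001, 0.002, -1.0]]
contact_force: [-1.1, 0.5, 0.5]
width: 0.0001
finger_force: 0.6
clock: 69.58
tool_pos: [0.5978, -0.0127, 0.074]
tcp_rot: [[0.056, 0.998, 0.002], [0.998, -0.056, 0.001], [0.001, 0.002, -1.0]]
contact_force: [-0.1, 0.7, 0.1]
width: -0.0002
finger_force: 0.0
clock: 69.95
tool_pos: [0.6023, -0.013, 0.0739]
tcp_rot: [[0.056, 0.998, 0.001], [0.998, -0.056, 0.001], [0.001, 0.001, -1.0]]
contact_force: [-0.7, -0.7, -1.1]
width: 0.0001
finger_force: 0.2
```

```bash
python3 -m inch '{"xyz":[[0,0.08,0],[0,0.04,0],[0,0,0]],"rotation":[[0,0,0],[0,0,0],[0,0,0]],"fingers":[-1,-1,-1]}' 50
python3 -m inch '{"xyz":[[0,0.06,0],[0,0.04,0],[0,0,0]],"rotation":[[0,0,0],[0,0,0],[0,0,0]],"fingers":[-1,-1,-1]}' 50
```

```text
clock: 70.32
tool_pos: [0.6063, -0.0131, 0.0738]
tcp_rot: [[0.056, 0.998, -0.0], [0.998, -0.056, 0.001], [0.001, -0.001, -1.0]]
contact_force: [-1.6, -0.3, 0.2]
width: 0.0
finger_force: 1.2
clock: 70.7
tool_pos: [0.6064, -0.0131, 0.0737]
tcp_rot: [[0.056, 0.998, -0.009], [0.998, -0.056, 0.002], [0.001, -0.009, -1.0]]
contact_force: [-8.7, -0.0, 6.8]
width: -0.0001
finger_force: 4.8
```

The drawer has hit its stop. I give a last small press, back off and rise, then check the bar and tray.

```bash
python3 -m inch '{"xyz":[[0,0.04,0],[0,0,0],[0,-0.3,0],[0,0,-0.3],[0,0,-1]],"rotation":[[0,0,0],[0,0,0],[0,0,0],[0,0,0],[0,0,0]],"fingers":[-1,-1,-1,-1,-1]}' 50
python3 -m inch '{"xyz":[[0,0,-1],[0,0,-0.8],[0,0,0],[0,0,0]],"rotation":[[0,0,0],[0,0,0],[0,0,0],[0,0,0]],"fingers":[-1,-1,-1,-1]}' 50
python3 - <<'E'
from h import *
a,b,c=cam("scene"),cam("side"),cam("wrist"); save(a[0],"x3")
for y in (.02,.035):
    print(y,[(round(float(x),3),int(c[0][tuple(proj(c,(x,y,.0675)).round().astype(int)[::-1])].mean())) for x in np.arange(.56,.64,.004)])
for nm,im,old in (("scene",a[0],"scene0"),("side",b[0],"side0")):
    o=cv2.imread(f"pics/{old}.png")[:,:,::-1]; d=cv2.absdiff(im,o).max(2)
    P=a if nm=="scene" else b
    for n,p in (("tin",(.522,-.326,.06)),("stand",(.401,-.339,.108)),("tinOld",(.477,.083,.055)),("bowl?",(.7,-.28,.03)),("near rim",(.3965,.361,.111)),("far rim",(.5515,.391,.111))):
        u=proj(P,p).round().astype(int); print(nm,n,u,im[u[1],u[0]],"diff",d[u[1],u[0]])
# tin: white blob in the tray region (scene), centroid on top plane
h=cv2.cvtColor(a[0],cv2.COLOR_RGB2HSV); u=proj(a,(.522,-.326,.06)).astype(int)
m=((h[...,1]<40)&(h[...,2]>150)).astype(np.uint8); n,l,s,ce=cv2.connectedComponentsWithStats(m)
for i in range(1,n):
    if s[i,4]>150: print("white",ce[i].round(),s[i,4],plane(a,ce[i],.06).round(3))
E
```

```text
clock: 71.32
tool_pos: [0.6002, -0.0124, 0.1254]
tcp_rot: [[0.056, 0.998, -0.001], [0.998, -0.056, 0.001], [0.001, -0.001, -1.0]]
contact_force: [0.8, 1.3, 0.3]
width: 0.0002
finger_force: 0.0
clock: 71.82
tool_pos: [0.6006, -0.0126, 0.1979]
tcp_rot: [[0.056, 0.998, 0.001], [0.998, -0.056, 0.001], [0.001, 0.001, -1.0]]
contact_force: [-0.1, -0.0, -0.3]
width: -0.0001
finger_force: 0.0
0.02 [(0.56, 44), (0.564, 42), (0.568, 39), (0.572, 45), (0.576, 40), (0.58, 42), (0.584, 176), (0.588, 186), (0.592, 89), (0.596, 27), (0.6, 44), (0.604, 44), (0.608, 46), (0.612, 39), (0.616, 48), (0.62, 77), (0.624, 160), (0.628, 173), (0.632, 168), (0.636, 165)]
0.035 [(0.56, 41), (0.564, 46), (0.568, 45), (0.572, 43), (0.576, 42), (0.58, 43), (0.584, 152), (0.588, 173), (0.592, 114), (0.596, 33), (0.6, 47), (0.604, 49), (0.608, 44), (0.612, 44), (0.616, 45), (0.62, 74), (0.624, 135), (0.628, 160), (0.632, 167), (0.636, 164)]
scene tin [189 177] [252 253 248] diff 141
scene stand [220 127] [141  83  55] diff 113
scene tinOld [368 249] [58 53 47] diff 202
scene bowl? [141 250] [252 254 253] diff 0
sc
[... 191 characters left out ...]
1 264] [67 58 50] diff 201
side bowl? [260 158] [105  95  86] diff 168
side near rim [367 387] [253 248 237] diff 36
side far rim [262 396] [250 238 224] diff 54
white [61. 54.] 13506 [ 0.344 -1.024  0.06 ]
white [402.   7.] 797 [-0.468 -0.363  0.06 ]
white [570.  32.] 7714 [-0.579  0.139  0.06 ]
white [165.  25.] 596 [ 0.05  -0.917  0.06 ]
white [ 79. 141.] 2020 [ 0.572 -0.627  0.06 ]
white [188. 178.] 487 [ 0.526 -0.325  0.06 ]
white [ 10. 201.] 592 [ 0.773 -0.572  0.06 ]
white [125. 250.] 2446 [ 0.73  -0.276  0.06 ]
white [176. 301.] 3365 [ 0.755 -0.117  0.06 ]
white [ 35. 457.] 3357 [ 1.029 -0.088  0.06 ]
white [394. 446.] 348 [0.753 0.29  0.06 ]
white [372. 472.] 249 [0.796 0.283 0.06 ]
```

```bash
python3 -c "
from plant import arm
print(arm.close_job())"
```

```text
the job is handed in; nothing more can be done
None
```

I moved the tin and stand onto the tray (no bike light was there), tipped the pegs from both cups into the drawer, stood the cups back upright and empty on the mat, shut the drawer to its stop, and handed the job in at about 72 s.

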